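Load the relay jig and clamp on the heat sink

TASK

Get the assembly jig ready for soldering: stand every loose relay upright and fully home in a pocket of its own, and set the finned heat sink down flat in its seat behind the upright green board, its flat face towards the board. When the heat sink is in, take the spring clamp off its parking stand and clip it upright over the middle of the board's top edge, well down, so that it pinches board and heat sink together. Let go of everything and leave the bottle, spool, dish and screwdriver where they are.

Things in the scene. Friction and masses are not known exactly. Their poses are not given: they have to be found in the camera images.
- jig: Fixed aluminium jig, block 170 (x) x 240 (y) x 20 mm (z); origin at the centre of its underside, z up. Nearer the robot, at its x = -55 mm, a row of six pockets along its y. At x = 25 to 29 mm an upright green circuit board, 36 mm wide (y), from 20 up to 65 mm height. Behind it (+x) the heat-sink seat.
- pocket0 (a point): Centre of the floor of pocket 0 in the jig; the pocket is 26 mm (jig x) by 32 mm (jig y), 9 mm deep, its floor 11 mm above the table, its mouth at 20 mm. Axes as the jig's. Pockets are 38 mm apart.
- pocket1 (a point): Centre of the floor of pocket 1 in the jig; the pocket is 26 mm (jig x) by 32 mm (jig y), 9 mm deep, its floor 11 mm above the table, its mouth at 20 mm. Axes as the jig's. Pockets are 38 mm apart.
- pocket2 (a point): Centre of the floor of pocket 2 in the jig; the pocket is 26 mm (jig x) by 32 mm (jig y), 9 mm deep, its floor 11 mm above the table, its mouth at 20 mm. Axes as the jig's. Pockets are 38 mm apart.
- pocket3 (a point): Centre of the floor of pocket 3 in the jig; the pocket is 26 mm (jig x) by 32 mm (jig y), 9 mm deep, its floor 11 mm above the table, its mouth at 20 mm. Axes as the jig's. Pockets are 38 mm apart.
- pocket4 (a point): Centre of the floor of pocket 4 in the jig; the pocket is 26 mm (jig x) by 32 mm (jig y), 9 mm deep, its floor 11 mm above the table, its mouth at 20 mm. Axes as the jig's. Pockets are 38 mm apart.
- pocket5 (a point): Centre of the floor of pocket 5 in the jig; the pocket is 26 mm (jig x) by 32 mm (jig y), 9 mm deep, its floor 11 mm above the table, its mouth at 20 mm. Axes as the jig's. Pockets are 38 mm apart.
- seat (a point): Centre of the heat-sink seat on the jig's top, 20 mm above the table, axes as the jig's; the heat sink's origin belongs here, axes along the jig's. Seat: from the board's back face (x = -11.5 mm here) to a black lip (x = 11.5 mm; 8 mm high, 30 mm wide), with end stops 6 mm high at y = +-31 mm. Flat face touching the board: heat-sink origin at x = -1.5 mm.
- board_top (a point): Middle of the upright board's top edge, 65 mm above the table; axes as the jig's (x is across the board's thickness, y along its edge).
- relay0: Relay: a blue plastic block on a black foot, 22 (x) x 28 (y) x 24 mm tall, 35 g, standing upright and loose on the table at the left; origin at the centre of its underside. Four to six are there in a run; all alike, each fits any pocket either way round.
- relay1: Relay: a blue plastic block on a black foot, 22 (x) x 28 (y) x 24 mm tall, 35 g, standing upright and loose on the table at the left; origin at the centre of its underside. Four to six are there in a run; all alike, each fits any pocket either way round.
- relay2: Relay: a blue plastic block on a black foot, 22 (x) x 28 (y) x 24 mm tall, 35 g, standing upright and loose on the table at the left; origin at the centre of its underside. Four to six are there in a run; all alike, each fits any pocket either way round.
- relay3: Relay: a blue plastic block on a black foot, 22 (x) x 28 (y) x 24 mm tall, 35 g, standing upright and loose on the table at the left; origin at the centre of its underside. Four to six are there in a run; all alike, each fits any pocket either way round.
- relay4: Relay: a blue plastic block on a black foot, 22 (x) x 28 (y) x 24 mm tall, 35 g, standing upright and loose on the table at the left; origin at the centre of its underside. Four to six are there in a run; all alike, each fits any pocket either way round.
- relay5: Relay: a blue plastic block on a black foot, 22 (x) x 28 (y) x 24 mm tall, 35 g, standing upright and loose on the table at the left; origin at the centre of its underside. Four to six are there in a run; all alike, each fits any pocket either way round.
- heatsink: Loose finned aluminium heat sink, 90 g, 20 (x) x 54 (y) x 45 mm tall, standing on the table at the right; origin at the centre of its underside. Its flat -x face is a full-height plate 6 mm thick (x = -10 to -4 mm); fins 24 mm high stand behind (to x = 10 mm). Can be gripped across its ends (54 mm, along y); the jig leaves room for fingers there.
- stand: Fixed parking stand: steel foot 90 x 90 x 10 mm with an upright grey plate, 10 mm thick (x), 50 mm wide (y), top edge at 65 mm; origin at the centre of its underside. The clamp starts clipped over its top edge.
- clamp: Black spring clamp like a big clothes peg, 92 mm tall, 24 mm wide (y), 70 g, jaws down, two tails up; starts clipped on the stand. Hinge pin along y, 45 mm above the jaw tips. This body is the -x arm; origin midway between the jaw tips when the jaws are 10 mm apart (as on the stand), z up, jaws close along x. Jaws 5 mm thick, 34 mm deep inside.
- clamp_grip (a point): The place to squeeze: between the tails, 78 mm above the jaw tips, fixed to the -x arm. Outer faces of the tails there are about 46 mm apart (spreading upwards); squeezed along x with about 10 N they go to a stop, parallel and some 33 mm apart, each arm leaning 0.175 rad, jaws open about 25 mm.
- clamp_jaw (a joint): Clamp opening angle of the second arm, rad: -0.25 jaws shut, 0 jaws parallel and 10 mm apart, 0.35 fully squeezed open. A spring closes it (about 5 N at the jaw tips).
- flux_bottle: Bystander: small amber bottle, 32 mm across and 60 mm tall; origin at the centre of its underside.
- solder_spool: Bystander: metal spool, 48 mm across and 32 mm tall; origin at the centre of its underside.
- screw_dish: Bystander: small steel dish, 48 mm across and 22 mm tall; origin at the centre of its underside.
- screwdriver: Bystander: screwdriver, 150 mm long, lying beyond the jig.

How it is judged:
On the way, in this order (a step that is already met when the one before it is completed fails the run):
1. the heat sink stands in its seat, flat face to the board, released (horizontal distance between heatsink and seat below 0.008 m and z of heatsink in the frame of seat between -0.003 and 0.003 m and angle between heatsink's own z axis and vertical below 0.1 rad and x of heatsink in the frame of seat below 0.004 m and angle between the x axis of heatsink and the x axis of jig, either way round below 0.12 rad and contact force between the fingers and heatsink below 0.1 N), for 0.2 s.
2. the clamp pinches the board and the heat sink together (contact force between clamp and heatsink above 0.7 N and contact force between clamp and jig above 0.7 N and z of clamp in the frame of board_top below -0.007 m and horizontal distance between clamp and board_top below 0.022 m and angle between clamp's own z axis and vertical below 0.35 rad), for 0.2 s.
At the end, for the whole second after the job is handed in: Each relay upright (0.1 rad) on a pocket floor (5 mm, 3 mm in height); heat sink on its seat (8 mm, 4 mm backwards, 0.1 rad); clamp pressing on board and heat sink (over 0.7 N each), tips over 7 mm below the edge, within 22 mm of its middle, leaning under 0.35 rad; all at rest (all of step 2 and ((horizontal distance between relay0 and pocket0 below 0.005 m and z of relay0 in the frame of pocket0 below 0.003 m and angle between relay0's own z axis and vertical below 0.1 rad) or (horizontal distance between relay0 and pocket1 below 0.005 m and z of relay0 in the frame of pocket1 below 0.003 m and angle between relay0's own z axis and vertical below 0.1 rad) or (horizontal distance between relay0 and pocket2 below 0.005 m and z of relay0 in the frame of pocket2 below 0.003 m and angle between relay0's own z axis and vertical below 0.1 rad) or (horizontal distance between relay0 and pocket3 below 0.005 m and z of relay0 in the frame of pocket3 below 0.003 m and angle between relay0's own z axis and vertical below 0.1 rad) or (horizontal distance between relay0 and pocket4 below 0.005 m and z of relay0 in the frame of pocket4 below 0.003 m and angle between relay0's own z axis and vertical below 0.1 rad) or (horizontal distance between relay0 and pocket5 below 0.005 m and z of relay0 in the frame of pocket5 below 0.003 m and angle between relay0's own z axis and vertical below 0.1 rad)) and ((horizontal distance between relay1 and pocket0 below 0.005 m and z of relay1 in the frame of pocket0 below 0.003 m and angle between relay1's own z axis and vertical below 0.1 rad) or (horizontal distance between relay1 and pocket1 below 0.005 m and z of relay1 in the frame of pocket1 below 0.003 m and angle between relay1's own z axis and vertical below 0.1 rad) or (horizontal distance between relay1 and pocket2 below 0.005 m and z of relay1 in the frame of pocket2 below 0.003 m and angle between relay1's own z axis and vertical below 0.1 rad) or (horizontal distance between relay1 and pocket3 below 0.005 m and z of relay1 in the frame of pocket3 below 0.003 m and angle between relay1's own z axis and vertical below 0.1 rad) or (horizontal distance between relay1 and pocket4 below 0.005 m and z of relay1 in the frame of pocket4 below 0.003 m and angle between relay1's own z axis and vertical below 0.1 rad) or (horizontal distance between relay1 and pocket5 below 0.005 m and z of relay1 in the frame of pocket5 below 0.003 m and angle between relay1's own z axis and vertical below 0.1 rad)) and ((horizontal distance between relay2 and pocket0 below 0.005 m and z of relay2 in the frame of pocket0 below 0.003 m and angle between relay2's own z axis and vertical below 0.1 rad) or (horizontal distance between relay2 and pocket1 below 0.005 m and z of relay2 in the frame of pocket1 below 0.003 m and angle between relay2's own z axis and vertical below 0.1 rad) or (horizontal distance between relay2 and pocket2 below 0.005 m and z of relay2 in the frame of pocket2 below 0.003 m and angle between relay2's own z axis and vertical below 0.1 rad) or (horizontal distance between relay2 and pocket3 below 0.005 m and z of relay2 in the frame of pocket3 below 0.003 m and angle between relay2's own z axis and vertical below 0.1 rad) or (horizontal distance between relay2 and pocket4 below 0.005 m and z of relay2 in the frame of pocket4 below 0.003 m and angle between relay2's own z axis and vertical below 0.1 rad) or (horizontal distance between relay2 and pocket5 below 0.005 m and z of relay2 in the frame of pocket5 below 0.003 m and angle between relay2's own z axis and vertical below 0.1 rad)) and ((horizontal distance between relay3 and pocket0 below 0.005 m and z of relay3 in the frame of pocket0 below 0.003 m and angle between relay3's own z axis and vertical below 0.1 rad) or (horizontal distance between relay3 and pocket1 below 0.005 m and z of relay3 in the frame of pocket1 below 0.003 m and angle between relay3's own z axis and vertical below 0.1 rad) or (horizontal distance between relay3 and pocket2 below 0.005 m and z of relay3 in the frame of pocket2 below 0.003 m and angle between relay3's own z axis and vertical below 0.1 rad) or (horizontal distance between relay3 and pocket3 below 0.005 m and z of relay3 in the frame of pocket3 below 0.003 m and angle between relay3's own z axis and vertical below 0.1 rad) or (horizontal distance between relay3 and pocket4 below 0.005 m and z of relay3 in the frame of pocket4 below 0.003 m and angle between relay3's own z axis and vertical below 0.1 rad) or (horizontal distance between relay3 and pocket5 below 0.005 m and z of relay3 in the frame of pocket5 below 0.003 m and angle between relay3's own z axis and vertical below 0.1 rad)) and ((horizontal distance between relay4 and pocket0 below 0.005 m and z of relay4 in the frame of pocket0 below 0.003 m and angle between relay4's own z axis and vertical below 0.1 rad) or (horizontal distance between relay4 and pocket1 below 0.005 m and z of relay4 in the frame of pocket1 below 0.003 m and angle between relay4's own z axis and vertical below 0.1 rad) or (horizontal distance between relay4 and pocket2 below 0.005 m and z of relay4 in the frame of pocket2 below 0.003 m and angle between relay4's own z axis and vertical below 0.1 rad) or (horizontal distance between relay4 and pocket3 below 0.005 m and z of relay4 in the frame of pocket3 below 0.003 m and angle between relay4's own z axis and vertical below 0.1 rad) or (horizontal distance between relay4 and pocket4 below 0.005 m and z of relay4 in the frame of pocket4 below 0.003 m and angle between relay4's own z axis and vertical below 0.1 rad) or (horizontal distance between relay4 and pocket5 below 0.005 m and z of relay4 in the frame of pocket5 below 0.003 m and angle between relay4's own z axis and vertical below 0.1 rad)) and ((horizontal distance between relay5 and pocket0 below 0.005 m and z of relay5 in the frame of pocket0 below 0.003 m and angle between relay5's own z axis and vertical below 0.1 rad) or (horizontal distance between relay5 and pocket1 below 0.005 m and z of relay5 in the frame of pocket1 below 0.003 m and angle between relay5's own z axis and vertical below 0.1 rad) or (horizontal distance between relay5 and pocket2 below 0.005 m and z of relay5 in the frame of pocket2 below 0.003 m and angle between relay5's own z axis and vertical below 0.1 rad) or (horizontal distance between relay5 and pocket3 below 0.005 m and z of relay5 in the frame of pocket3 below 0.003 m and angle between relay5's own z axis and vertical below 0.1 rad) or (horizontal distance between relay5 and pocket4 below 0.005 m and z of relay5 in the frame of pocket4 below 0.003 m and angle between relay5's own z axis and vertical below 0.1 rad) or (horizontal distance between relay5 and pocket5 below 0.005 m and z of relay5 in the frame of pocket5 below 0.003 m and angle between relay5's own z axis and vertical below 0.1 rad)) and horizontal distance between heatsink and seat below 0.008 m and z of heatsink in the frame of seat between -0.003 and 0.003 m and angle between heatsink's own z axis and vertical below 0.1 rad and x of heatsink in the frame of seat below 0.004 m and angle between the x axis of heatsink and the x axis of jig, either way round below 0.12 rad and linear speed of each of relay0, relay1, relay2, relay3, relay4, relay5, heatsink, clamp below 0.02 m/s); the robot touches nothing.
It fails at once if a bystander (bottle, spool, dish, screwdriver) is pushed more than 40 mm away (distance of any of flux_bottle, solder_spool, screw_dish, screwdriver from where it was at the start of the episode above 0.04 m).
Of relay0, relay1, relay2, relay3, relay4, relay5 only 4 to 6 are there at a start; the rules pass over those that are not, and their reading is None.
At some moment in a run one of relay0, relay1, relay2, relay3, relay4, relay5 may be knocked a few centimetres aside while the robot is not near it.
It also fails if it takes over 210 s, if anything falls off the work surface, if the arm or the gripper's body presses on something with over 40 N, if the wrist force passes 120 N, or if a joint passes its speed limit or range.

ROBOT

A 6-joint arm with a two-finger parallel gripper is mounted at the origin on the work surface. World frame = base frame: x ahead of the robot, y to its left, z up, the work surface at z = 0. Lengths are in m, angles in rad, forces in N, time in s.
With the tool pointing down it reaches from about 0.375 to 0.9 m from the base axis. Payload 3.1 kg.
Tool frame: the origin (TCP) lies at the very end of the fingers, on their centre line; the grasp point (between the pads) lies 19 mm behind it; z points along the fingers, y is the line along which they close (so a half turn about z gives the same grasp; the last joint's range is limited). The gripper opens to 85 mm and grips with 20 to 120 N. Pads are 22 mm wide; open, the fingers measure 114 mm over their backs; the gripper's body (76 mm by 85 mm) begins 54 mm behind the grasp point. The pads swing forward as they close: fully open they stand 13 mm farther back than shut.
Start: joints at [1.157, 0.527, 1.433, -0, 1.181, -0.178], TCP at [0.146, 0.608, 0.231] pointing down, gripper open.
Joint ranges: [-3.08, 3.08], [-0.75, 2.2], [0.22, 2.44], [-1.43, 4.57], [0, 2.65], [-2.85, 2.85]. Speed limits (rad/s): [2.79, 2.79, 3.14, 3.14, 3.14, 3.14].

INTERFACE

Orientations are given as a unit quaternion [x, y, z, w].
In Python, from station import telemetry, snapshot, ticket gives the robot as it stands.
- The arm moves only by the tool move_arm, never from a script. Its argument "commands" is text: rows parted by semicolons, each of 7 numbers parted by spaces: the shift along the tool's x, y, z in mm, then the turn, a rotation vector about the tool's x, y, z in degrees, then the opening, from -1 (shut) to 1 (fully open). A call has exactly 5 rows; each row is the pose to reach, as a shift and turn from the pose commanded when the call began, along the tool's axes at that moment; what a row does not reach only later rows make up. A row lasts 1/8 s, in which the tool goes at most 62.5 mm and 10.7 degrees, less where a joint would pass 70% of its speed; a pose out of reach is approached as far as the arm can. A call with a gripper value outside its range is refused whole. The fingers move at their own pace and stop on an object; "grip_force" is the grip in N (left out, the last holds). Time passes only in rows, so rows that repeat a pose let the fingers close, or fill a call up. It gives the time, the measured TCP pose, the force, the opening and the grip force at its end, in the units of the state.
- telemetry.sense(): the state, without advancing time (a new reading comes with each control period).
- snapshot(name): name is "side" or "top"; returns a dict with "image" (384x512x3 uint8, red, green, blue), "fx", "fy", "cx", "cy" (pixels), "pose" (4x4, takes a point from camera to world coordinates). Camera axes: x right, y down, z forward; pixel columns grow to the right and rows downward; lengths in m; the calibration is good to about 2 mm. A picture is of the moment at which its call begins. There is no depth.
- ticket.sign_off(): hands the job in; it is judged then, once.
The state is a dict: "t": time; "q": joint angles; "qd": joint speeds; "tau": joint torques, N m; "tcp_pos": TCP position; "tool_rot": TCP orientation; "force": force on the tool from outside, world axes, zero at the start; "ft_torque": the same for the moment, N m; "finger_gap": opening from 0.0 (shut) to 1.0 (fully open); "gripper_force": force on a finger pad.
Only numpy, scipy, OpenCV 4.12 (cv2) and the standard library are available. Lean on these libraries where they do the work, as an engineer would, in place of code of your own. Each camera call takes 0.05 s, during which the arm holds its last target. There are 200 camera calls.

## Working session

There is one attempt and no reset: what is moved stays moved. The work goes in short steps, Python scripts to look and compute and a tool call to move; the robot and the scene stay as the last step left them, time stands still between calls to the robot, and variables do not carry over. Pictures are saved under pics/ and viewed, at most 14 in all, crops included, and the job is handed in when it is done.

Besides the shell and the picture viewer there is one more tool, called in YAML: its name, and indented under it one key for each argument. move_arm: Moves the arm, as the interface text tells. Its arguments: {"type":"object","properties":{"commands":{"type":"string"},"grip_force":{"type":"number"}},"required":["commands"]}

```bash
ls; mkdir -p pics; python3 - <<'E'
from station import telemetry, snapshot
import cv2,numpy as np
s=telemetry.sense();print({k:np.round(v,4) for k,v in s.items()})
for n in("top","side"):
    d=snapshot(n);np.savez(f"pics/{n}0.npz",**d)
    print(n,d["fx"],d["fy"],d["cx"],d["cy"],np.round(d["pose"],4).tolist())
    cv2.imwrite(f"pics/{n}0.png",cv2.resize(d["image"][:,:,::-1],(800,600),interpolation=cv2.INTER_CUBIC))
E
```

```text
pics
{'t': np.float64(0.0), 'q': array([ 1.1565,  0.5285,  1.4339,  0.    ,  1.1814, -0.1785]), 'qd': array([-0.0009,  0.0002, -0.0011, -0.0009,  0.0003,  0.0009]), 'tau': array([-1.00000e-04, -4.42363e+01, -1.78019e+01, -3.00000e-04,
        8.50000e-03, -0.00000e+00]), 'tcp_pos': array([0.1457, 0.607 , 0.2303]), 'tool_rot': array([ 1.176e-01,  9.931e-01, -1.100e-03, -3.000e-04]), 'force': array([ 0.4255,  0.6669, -0.25  ]), 'ft_torque': array([-0.0027,  0.0537, -0.0707]), 'gripper_force': np.float64(0.0), 'finger_gap': np.float64(1.0032)}
top 371.63248210458886 371.63248210458886 254.88580437277355 189.0933807957399 [[-0.0041, -0.9956, 0.0934, 0.4237], [-1.0, 0.0034, -0.0081, 0.0168], [0.0078, -0.0935, -0.9956, 1.2611], [0.0, 0.0, 0.0, 1.0]]
side 374.63201073969896 374.63201073969896 258.4264306158392 192.35833711823784 [[-0.9316, -0.225, 0.2854, 0.2325], [-0.3629, 0.6199, -0.6957, 0.6678], [-0.0204, -0.7517, -0.6592, 0.7265], [0.0, 0.0, 0.0, 1.0]]
```

View pics/top0.png

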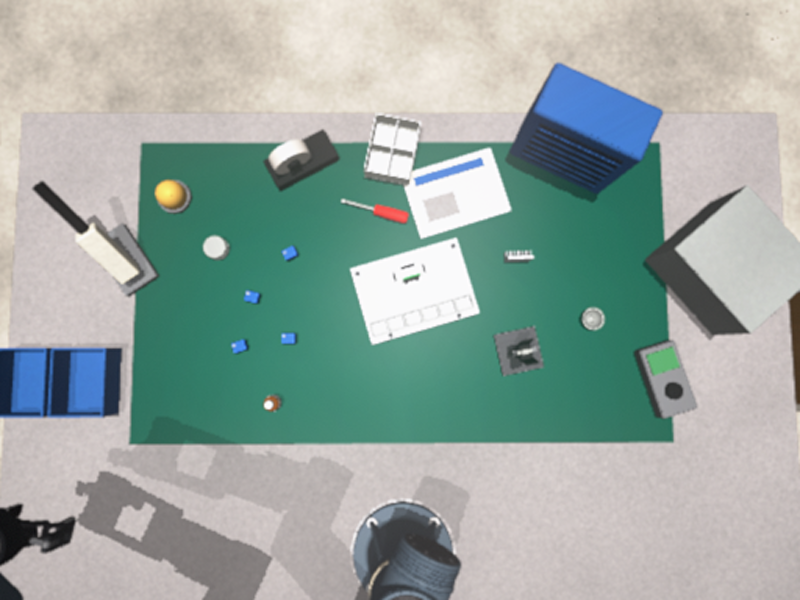

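View pics/side0.png

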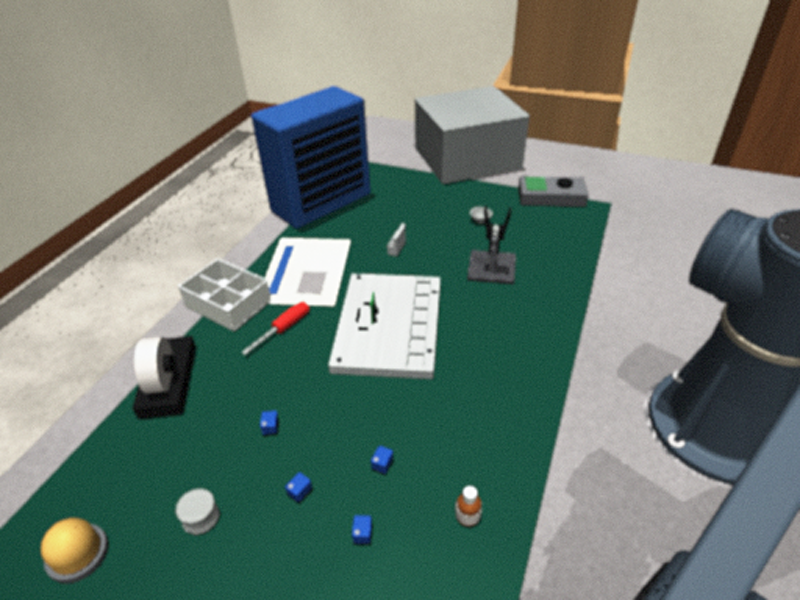

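The top view shows four relays at (290,253), (251,297), (239,346) and (289,338). The jig is centred at about (415,290), tilted roughly 13°. The heat sink is at (519,256), the stand and clamp at (520,350), the dish at (593,319), the bottle at (271,403) and the spool at (215,247). I'll enlarge the crops next.

```bash
cat > m.py <<'E'
import numpy as np,cv2
def crop(d,u0,v0,w,h,k):
    return cv2.resize(d["image"][v0:v0+h,u0:u0+w],None,fx=k,fy=k,interpolation=cv2.INTER_CUBIC)
def proj(d,P):
    P=np.atleast_2d(P);T=np.linalg.inv(d["pose"]);c=P@T[:3,:3].T+T[:3,3]
    return np.c_[d["fx"]*c[:,0]/c[:,2]+d["cx"],d["fy"]*c[:,1]/c[:,2]+d["cy"]]
def ray(d,u,v,z):
    r=d["pose"][:3,:3]@[(u-d["cx"])/d["fx"],(v-d["cy"])/d["fy"],1];o=d["pose"][:3,3]
    return o+r*(z-o[2])/r[2]
def place(x,y,a,P):
    P=np.atleast_2d(np.asarray(P,float));c,s=np.cos(a),np.sin(a)
    return np.c_[x+c*P[:,0]-s*P[:,1],y+s*P[:,0]+c*P[:,1],P[:,2]]
def load(n):
    f=np.load(f"pics/{n}.npz");return {k:f[k] for k in f}
E
python3 - <<'E'
from m import *
t,s=load("top0"),load("side0")
a=crop(t,220,145,92,75,5); b=crop(t,310,150,50,97,5)
c=crop(s,205,140,82,105,4);e=crop(s,240,115,92,70,4)
M=np.zeros((600,800,3),np.uint8)
M2=M.copy()
M[:375,:460]=a; M[:485,465:715]=b
M2[:420,:328]=c; M2[:280,332:700]=e
cv2.imwrite("pics/c1.png",M[:,:,::-1]);cv2.imwrite("pics/c2.png",M2[:,:,::-1])
E
```

```text
(no output)
```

View pics/c1.png

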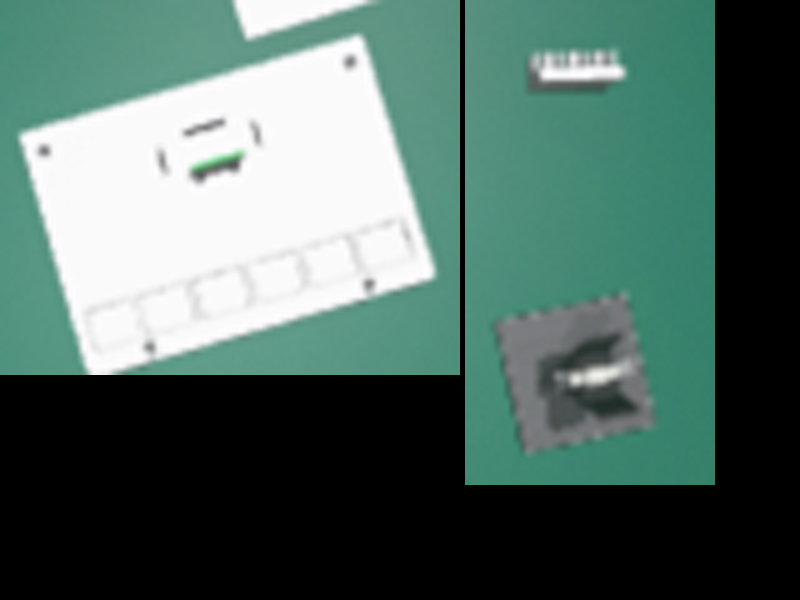

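View pics/c2.png

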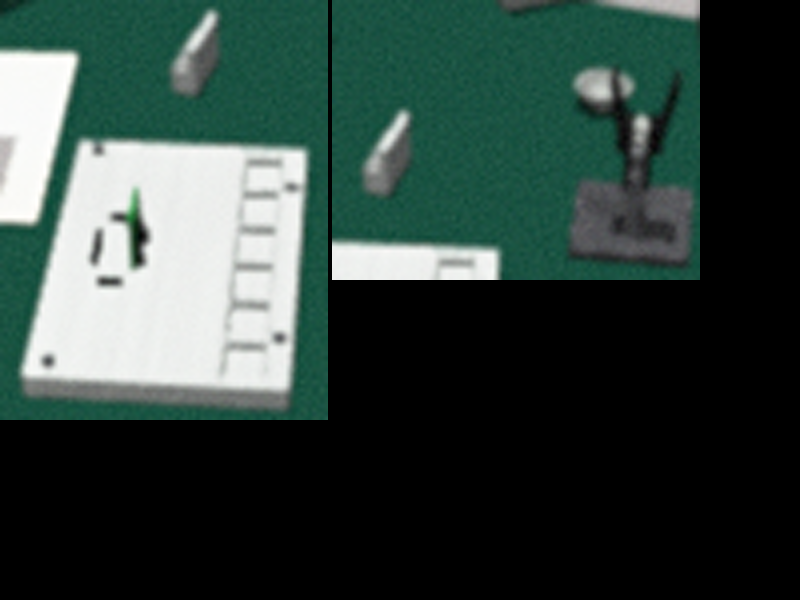

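```bash
cat >> m.py <<'E'
from scipy.optimize import minimize
K=8
def box(x0,x1,y0,y1,z0,z1): return np.array([[x,y,z] for x in(x0,x1) for y in(y0,y1) for z in(z0,z1)])
RELAY=[box(-.011,.011,-.014,.014,.004,.024)]
JIG=[box(-.085,.085,-.12,.12,0,.02)]
SINK=[box(-.01,-.004,-.027,.027,0,.045),box(-.004,.01,-.027,.027,0,.024)]
FOOT=[box(-.045,.045,-.045,.045,0,.01)]
def blue(I): I=I.astype(int);return (I[...,2]>I[...,0]+50)&(I[...,2]>I[...,1]+25)
def nongreen(I): I=I.astype(int);return (I[...,1]-I[...,0]<22)
def fit(ds,boxes,p0,maskf,r=24):
    p0=np.array(p0,float);W=[]
    for d in ds:
        pts=np.vstack([proj(d,place(*p0,b)) for b in boxes]);lo=np.floor(pts.min(0)-5).astype(int);n=(np.ceil(pts.max(0)+5)-lo).astype(int)
        W.append((d,lo,maskf(crop(d,*lo,*n,K))))
    def cost(q,out=False):
        p=p0+q*[.01,.01,.2];c=0
        for d,lo,m in W:
            R=np.zeros(m.shape,np.uint8)
            for b in boxes:
                u=(proj(d,place(*p,b))-lo+.5)*K-.5
                cv2.fillConvexPoly(R,cv2.convexHull(np.round(u*16).astype(np.int32)),1,shift=4)
            c+=np.sum((R>0)!=m)/m.sum()
        return c
    best=min((minimize(cost,np.array([0,0,a]),method="Nelder-Mead",options=dict(initial_simplex=np.array([[0,0,a],[.6,0,a],[0,.6,a],[0,0,a+1]]),xatol=1e-3,fatol=1e-5)) for a in(-1.5,-.5,.5,1.5)),key=lambda o:o.fun)
    return p0+best.x*[.01,.01,.2],best.fun
E
python3 - <<'E'
from m import *
t,s=load("top0"),load("side0")
g=lambda u,v,z:ray(t,u/1.5625-.2,v/1.5625-.2,z)[:2]
for nm,px,z,b,mf,a0s in [("jig",(415,290),.02,JIG,nongreen,[.26]),("sink",(519,256),.045,SINK,nongreen,[0]),("foot",(519,351),.01,FOOT,nongreen,[.15])]+[("relay",p,.024,RELAY,blue,[-.8,0,.8,1.6]) for p in[(290,253),(251,297),(239,346),(289,338)]]:
    for ds in([t],[s],[t,s]):
        r=min((fit(ds,b,[*g(*px,z),a],mf) for a in a0s),key=lambda o:o[1]);print(nm,np.round(r[0],4),round(r[1],3))
print("board top",ray(t,220+217/5,145+157/5,.065))
E
```

```text
jig [ 0.5519 -0.0271  0.2823] 0.033
jig [ 0.5486 -0.0274  0.2784] 0.117
jig [ 0.5506 -0.027   0.2824] 0.169
sink [ 0.6268 -0.2525  0.0413] 0.114
sink [ 0.6236 -0.2513  0.0548] 0.054
sink [ 0.6251 -0.2526  0.0427] 0.286
foot [ 0.4219 -0.2506  0.1905] 0.055
foot [ 0.4194 -0.253   0.198 ] 0.12
foot [ 0.4208 -0.2521  0.2162] 0.21
relay [0.6355 0.2433 0.447 ] 0.07
relay [0.633  0.242  0.4849] 0.106
relay [0.6343 0.2425 0.4486] 0.284
relay [ 0.5403  0.3235 -0.179 ] 0.137
relay [ 0.5378  0.3213 -0.2474] 0.125
relay [ 0.5394  0.3218 -0.2081] 0.345
relay [0.4345 0.348  0.3517] 0.087
relay [0.4319 0.3464 0.3251] 0.087
relay [0.4331 0.3468 0.2659] 0.345
relay [0.4509 0.2435 0.0156] 0.072
relay [ 0.4485  0.2416 -0.0099] 0.1
relay [ 0.45    0.2427 -0.0015] 0.296
board top [ 0.57725029 -0.02069594  0.065     ]
```

```bash
cat > plan.py <<'E'
import numpy as np
JX,JY,JA=.5503,-.0271,.2815
def jig(x,y): c,s=np.cos(JA),np.sin(JA);return JX+c*x-s*y,JY+s*x+c*y
def shift(start,goal):
    """start/goal = x,y,z,yaw of tool y (tool down) -> mm along tool axes, deg about tool z"""
    x,y,z,a=start;d=np.array(goal[:3])-[x,y,z]
    ty=np.array([np.cos(a),np.sin(a),0]);tx=np.array([-np.sin(a),np.cos(a),0])
    dz=-np.degrees(goal[3]-a)
    return np.round([1e3*d@tx,1e3*d@ty,-1e3*d[2],dz],1)
def yaw(q): # tool_rot -> yaw of tool y
    x,y,z,w=q;return np.arctan2(1-2*(x*x+z*z),2*(x*y-w*z))
def now():
    from station import telemetry
    s=telemetry.sense();return [*s["tcp_pos"],yaw(s["tool_rot"])],s
E
python3 - <<'E'
from plan import *
p,s=now();print(p, s["t"])
P=[.146,.608,.231,1.335]
for n,g in [("A",(.4332,.3474,.11,.33)),("A low",(.4332,.3474,.010,.33))]: print(n,shift(P,g))
for k,y in enumerate((-95,-57,-19,19,57,95)): print(y,np.round(jig(-.055,y/1e3),4))
A=(.4332,.3474,.10,.33)
print(shift(A,(*jig(-.055,.057),.10,JA)))
E
```

```text
[np.float64(0.14572515242803644), np.float64(0.6071088759903914), np.float64(0.23043377131452988), np.float64(1.335006808938535)] 0.1
A [-340.1 -186.3  121.    57.6]
A low [-340.1 -186.3  221.    57.6]
-95 [ 0.5239 -0.1336]
-57 [ 0.5133 -0.0971]
-19 [ 0.5027 -0.0606]
19 [ 0.4922 -0.0241]
57 [0.4816 0.0124]
95 [0.4711 0.0489]
[-332.6  -62.7   -0.     2.8]
```

move_arm:
  commands: "-48 -26 17 0 0 10 0; -96 -52 34 0 0 20 0; -144 -78 51 0 0 30 0; -192 -104 68 0 0 40 0; -240 -130 85 0 0 50 0"
  grip_force: 25

```text
t: 0.72
tcp_pos: [0.35, 0.4239, 0.1456]
tool_rot: [0.529, 0.849, -0.0, -0.0]
force: [-0.2, 0.5, 0.1]
finger_gap: 0.497
gripper_force: 0.0
```

```bash
python3 - <<'E'
from plan import *
p,s=now();print(np.round(p,4),s["t"],s["finger_gap"])
a=1.335-np.radians(50)
P0=[.146,.608,.231,1.335];R=P0
tx=np.array([-np.sin(1.335),np.cos(1.335)]);ty=np.array([np.cos(1.335),np.sin(1.335)])
C=[*(np.array([.146,.608])-.240*tx-.130*ty),.146,a];print("cmd",np.round(C,4))
print(shift(C,(.4332,.3474,.10,.33)))
E
```

```text
[0.35   0.4239 0.1456 0.4568] 0.725 0.4974113405530438
cmd [0.349  0.4255 0.146  0.4623]
[-107.5   40.5   46.     7.6]
```

move_arm:
  commands: "-45 17 20 0 0 4 0; -90 34 40 0 0 8 0; -107 40 46 0 0 8 0; -107 40 46 0 0 8 0; -107 40 46 0 0 8 0"

```text
t: 1.35
tcp_pos: [0.4315, 0.3482, 0.1008]
tool_rot: [0.584, 0.812, 0.0, -0.0]
force: [0.2, 0.5, 0.8]
finger_gap: 0.499
gripper_force: 0.0
```

```bash
python3 - <<'E'
from plan import *
from m import *
from station import snapshot
p,s=now();print(np.round(p,4),s["t"])
print(shift(p,(.4332,.3474,.010,.33)))
M=[]
for n,c in(("side",(195,265,100,85)),("top",(135,175,80,68))):
    d=snapshot(n);M.append(crop(d,*c,4 if n=="side" else 5))
cv2.imwrite("pics/a1.png",np.hstack([M[0],M[1]])[:,:,::-1])
E
```

```text
[0.4315 0.3482 0.1008 0.3242] 1.35
[-1.3  1.3 90.8 -0.3]
```

View pics/a1.png

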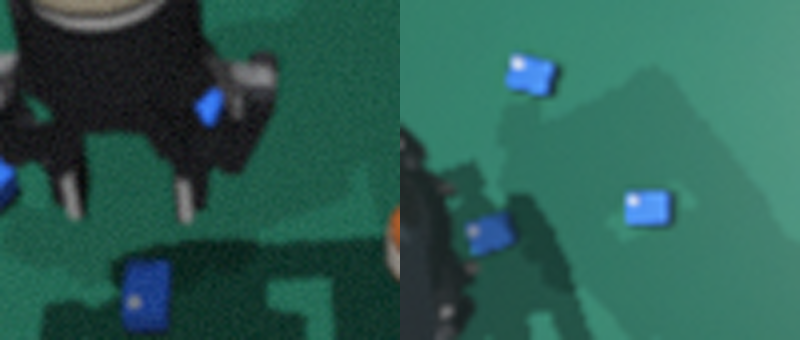

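The gripper straddles the relay: in the side crop the fingertips are at (75,215) and (188,215), with the relay below at (146,295). Going down now.

move_arm:
  commands: "-1 1 45 0 0 0 0; -1 1 80 0 0 0 0; -1 1 90 0 0 0 0; -1 1 90 0 0 0 -1; -1 1 90 0 0 0 -1"
  grip_force: 25

```text
t: 2.08
tcp_pos: [0.4344, 0.3474, 0.0117]
tool_rot: [0.584, 0.812, 0.001, 0.001]
force: [-0.4, -0.4, 0.0]
finger_gap: 0.249
gripper_force: 28.5
```

move_arm:
  commands: "0 0 0 0 0 0 -1; 0 0 0 0 0 0 -1; 0 0 -30 0 0 0 -1; 0 0 -60 0 0 0 -1; 0 0 -60 0 0 0 -1"

```text
t: 2.7
tcp_pos: [0.4354, 0.3475, 0.0727]
tool_rot: [0.584, 0.811, 0.002, 0.001]
force: [0.7, 0.0, -0.4]
finger_gap: 0.252
gripper_force: 28.5
```

```bash
python3 - <<'E'
from plan import *
from m import *
from station import snapshot
p,s=now();print(np.round(p,4),s["t"],s["finger_gap"],s["gripper_force"])
for n in("top","side"):
    d=snapshot(n);np.savez(f"pics/{n}1.npz",**d);print(n,proj(d,p[:3]),proj(d,[p[0],p[1],p[2]+.014]))
d=load("side1");t=load("top1")
u=np.round(proj(d,p[:3])[0]).astype(int);v=np.round(proj(t,p[:3])[0]).astype(int);print(u,v)
cv2.imwrite("pics/a2.png",np.hstack([crop(d,u[0]-25,u[1]-35,50,60,8),crop(t,v[0]-25,v[1]-30,50,60,8)])[:,:,::-1])
E
```

```text
[0.4354 0.3475 0.0727 0.3226] 2.7 0.2524553540200985 28.465388417243958
top [[147.98444661 220.71254106]] [[146.74301061 220.67356232]]
side [[227.1291187  322.51333029]] [[226.56579909 318.61067828]]
[227 323] [148 221]
```

View pics/a2.png

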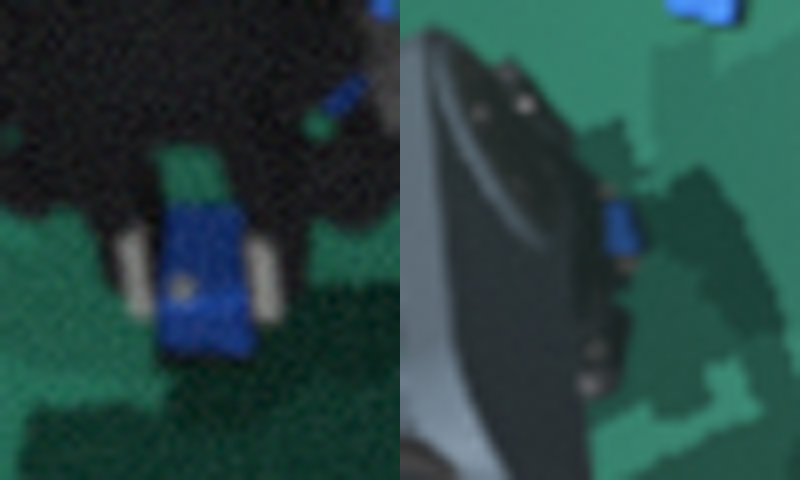

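The relay is held between the pads, at side crop (205,280). I'll measure its offset from the TCP.

```bash
python3 - <<'E'
from plan import *
from m import *
p,s=now()
d=load("side1")
def b2(I): I=I.astype(int);return (I[...,2]>I[...,0]+35)&(I[...,2]>I[...,1]+20)
for dz in(.059,.061,.063):
    B=[RELAY[0]+[0,0,dz]]
    r=fit([d],B,[p[0],p[1],p[3]],b2);print(dz,np.round(r[0],4),round(r[1],3))
print(np.round(p,4))
print(shift(p,(*jig(-.055,.057),.0727,JA)))
E
```

```text
0.059 [0.4356 0.348  0.5011] 0.182
0.061 [0.435  0.349  0.5042] 0.185
0.063 [0.4344 0.3501 0.5063] 0.189
[0.4337 0.3466 0.0704 0.3226]
[-332.2  -60.5   -2.3    2.4]
```

move_arm:
  commands: "-58 -11 0 0 0 0 -1; -116 -21 0 0 0 0 -1; -174 -32 0 0 0 1 -1; -232 -42 0 0 0 2 -1; -290 -53 0 0 0 2 -1"

```text
t: 3.42
tcp_pos: [0.4749, 0.053, 0.0692]
tool_rot: [0.598, 0.801, -0.0, -0.001]
force: [1.4, 0.7, -0.8]
finger_gap: 0.25
gripper_force: 28.5
```

move_arm:
  commands: "-30 -6 20 0 0 0 -1; -42 -7 33 0 0 0 -1; -42 -7 33 0 0 0 -1; -42 -7 33 0 0 0 -1; -42 -7 33 0 0 0 -1"

```text
t: 4.05
tcp_pos: [0.4806, 0.0139, 0.0377]
tool_rot: [0.598, 0.802, 0.0, 0.0]
force: [-0.9, 0.6, 0.8]
finger_gap: 0.247
gripper_force: 28.4
```

```bash
python3 - <<'E'
from plan import *
from m import *
from station import snapshot
p,s=now();print(np.round(p,4),s["t"],s["qd"].round(3))
d=snapshot("side");t=snapshot("top");np.savez("pics/side2.npz",**d);np.savez("pics/top2.npz",**t)
def b2(I): I=I.astype(int);return (I[...,2]>I[...,0]+35)&(I[...,2]>I[...,1]+20)
B=[RELAY[0]+[0,0,p[2]-.010]]
r=fit([d],B,[p[0],p[1],p[3]],b2);print("relay",np.round(r[0],4),round(r[1],3))
print("jig",[np.round(q,4) for q in fit([d],JIG,[JX,JY,JA],nongreen)])
print(np.round(jig(-.055,.057),4))
u=np.round(proj(d,p[:3])[0]).astype(int)
cv2.imwrite("pics/a3.png",crop(d,u[0]-40,u[1]-40,80,75,8)[:,:,::-1])
E
```

```text
[0.4806 0.0139 0.0377 0.29  ] 4.05 [-0.002 -0.004 -0.003 -0.002 -0.002 -0.002]
relay [0.4791 0.0163 0.347 ] 0.131
jig [array([ 0.5489, -0.0278,  0.2783]), np.float64(0.1899)]
[0.4816 0.0124]
```

View pics/a3.png

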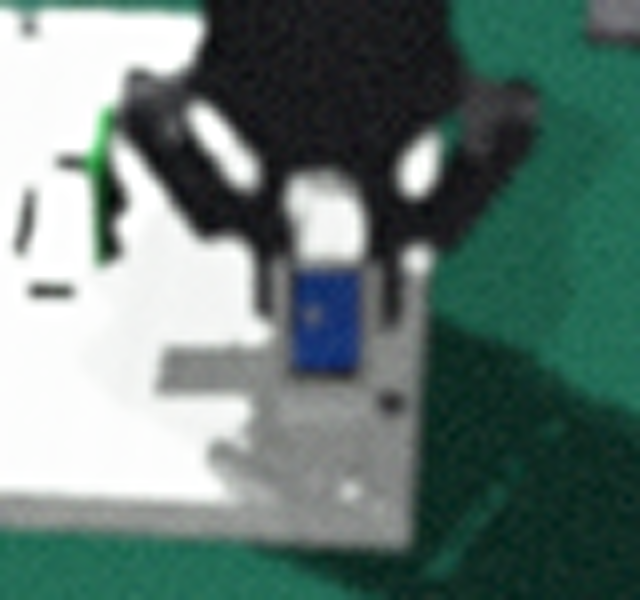

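The relay hangs over the second pocket from the left end, at crop (325,320). It needs about 2.5 mm more towards -tool x, then I'll lower it.

move_arm:
  commands: "-2.5 0.3 0 0 0 0.5 -1; -2.5 0.3 4 0 0 0.5 -1; -2.5 0.3 8 0 0 0.5 -1; -2.5 0.3 12 0 0 0.5 -1; -2.5 0.3 14 0 0 0.5 -1"

```text
t: 4.78
tcp_pos: [0.4809, 0.0106, 0.0229]
tool_rot: [0.602, 0.799, -0.0, -0.001]
force: [-0.9, 2.8, 0.9]
finger_gap: 0.247
gripper_force: 28.9
```

```bash
python3 - <<'E'
from plan import *
from m import *
from station import snapshot
d=snapshot("side")
p,s=now();print(np.round(p,4),s["t"],s["force"].round(1),s["ft_torque"].round(2))
def b2(I): I=I.astype(int);return (I[...,2]>I[...,0]+35)&(I[...,2]>I[...,1]+20)
u=np.round(proj(d,p[:3])[0]).astype(int)
cv2.imwrite("pics/a4.png",crop(d,u[0]-40,u[1]-40,80,75,8)[:,:,::-1])
E
```

```text
[0.4809 0.0106 0.0227 0.2789] 4.825 [0.3 2.8 0.3] [ 0.48  0.1  -0.  ]
```

move_arm:
  commands: "0 0 0 0 0 0 -0.2; 0 0 0 0 0 0 0; 0 0 -15 0 0 0 0; 0 0 -60 0 0 0 0; 60 0 -80 0 0 0 0"

```text
t: 5.45
tcp_pos: [0.4699, 0.0649, 0.1061]
tool_rot: [0.605, 0.797, 0.002, 0.004]
force: [-0.7, 1.5, 0.3]
finger_gap: 0.495
gripper_force: 0.0
```

```bash
cat >> m.py <<'E'
def b2(I): I=I.astype(int);return (I[...,2]>I[...,0]+35)&(I[...,2]>I[...,1]+20)
def look():
    from station import snapshot
    return {n:snapshot(n) for n in("top","side")}
def relays(D,guess,z=0):
    for g in guess:
        for n,d in D.items():
            r=min((fit([d],[RELAY[0]+[0,0,z]],[*g[:2],a],b2) for a in(-.8,0,.8,1.6)),key=lambda o:o[1]);print(g,n,np.round(r[0],4),round(r[1],3))
E
python3 - <<'E'
from plan import *
from m import *
D=look()
relays(D,[(.4501,.2425),(.539,.3224),(.6343,.2427)])
relays({"side":D["side"]},[jig(-.055,.057)],.011)
p,s=now();print(np.round(p,4),s["t"])
print(shift(p,(.4497,.2425,.07,0)))
u=(225,215)
cv2.imwrite("pics/a5.png",np.hstack([crop(D["side"],210,160,80,90,6),crop(D["top"],222,190,52,90,6)])[:,:,::-1])
E
```

```text
(0.4501, 0.2425) top [0.4505 0.2434 0.0097] 0.078
(0.4501, 0.2425) side [ 0.4484  0.2415 -0.0226] 0.056
(0.539, 0.3224) top [ 0.5402  0.3235 -0.1693] 0.115
(0.539, 0.3224) side [ 0.5377  0.3214 -0.2632] 0.051
(0.6343, 0.2427) top [0.6355 0.2433 0.4469] 0.055
(0.6343, 0.2427) side [0.6329 0.2421 0.4707] 0.065
(np.float64(0.4816303852346449), np.float64(0.012377639341502246)) side [0.4809 0.0079 0.3   ] 0.145
[0.4638 0.0705 0.1059 0.2832] 5.55
[169.   34.5  35.9  16.2]
```

View pics/a5.png

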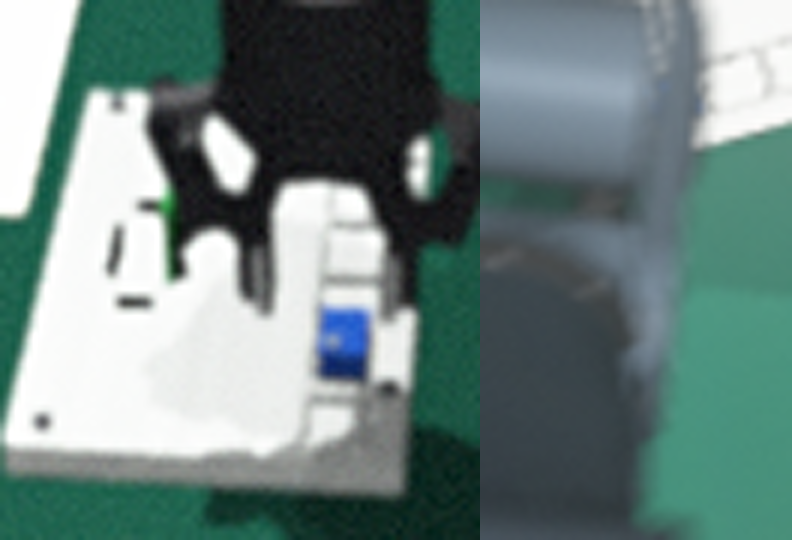

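The first relay sits down in its pocket at side crop (345,340). Next relay.

move_arm:
  commands: "57 11 12 0 0 6 0; 114 22 24 0 0 12 0; 171 34 33 0 0 16 0; 171 34 33 0 0 16 0; 171 34 33 0 0 16 0"

```text
t: 6.18
tcp_pos: [0.4509, 0.2407, 0.0704]
tool_rot: [0.707, 0.708, -0.0, 0.0]
force: [0.2, -0.4, 0.1]
finger_gap: 0.496
gripper_force: 0.0
```

```bash
python3 - <<'E'
from plan import *
p,s=now();print(np.round(p,4),s["t"]);print(shift(p,(.4497,.2425,.010,0)))
E
```

```text
[0.4509 0.2407 0.0704 0.0012] 6.175
[ 1.8 -1.2 60.4  0.1]
```

move_arm:
  commands: "2 -1 40 0 0 0 0; 2 -1 60 0 0 0 0; 2 -1 60 0 0 0 0; 2 -1 60 0 0 0 -1; 2 -1 60 0 0 0 -1"

```text
t: 6.8
tcp_pos: [0.4509, 0.2427, 0.0112]
tool_rot: [0.707, 0.707, 0.001, 0.001]
force: [-0.2, -0.3, -0.7]
finger_gap: 0.248
gripper_force: 26.8
```

move_arm:
  commands: "0 0 0 0 0 0 -1; 0 0 0 0 0 0 -1; 0 0 -50 0 0 0 -1; -30 0 -50 0 0 0 -1; -70 0 -50 0 0 0 -1"

```text
t: 7.42
tcp_pos: [0.4505, 0.1732, 0.061]
tool_rot: [0.706, 0.708, 0.001, 0.001]
force: [0.6, -0.4, -0.5]
finger_gap: 0.245
gripper_force: 26.8
```

```bash
python3 - <<'E'
from plan import *
p,s=now();print(np.round(p,4),s["t"],s["finger_gap"]);x,y=jig(-.055,.019);print(shift([.4498,.1724,.060,0],(x,y+.0005,.0375,JA)))
E
```

```text
[0.4505 0.1732 0.061  0.0025] 7.425 0.2447777560343095
[-196.    42.4   22.5  -16.1]
```

move_arm:
  commands: "-60 13 0 0 0 -5 -1; -120 26 0 0 0 -10 -1; -175 38 0 0 0 -16 -1; -196 42 0 0 0 -16 -1; -196 42 20 0 0 -16 -1"

```text
t: 8.05
tcp_pos: [0.4941, -0.0255, 0.041]
tool_rot: [0.603, 0.798, 0.001, 0.002]
force: [-1.1, -0.2, -0.4]
finger_gap: 0.251
gripper_force: 26.8
```

move_arm:
  commands: "0 0 0 0 0 0 -1; 0 0 0 0 0 0 -1; 0 0 0 0 0 0 -1; 0 0 0 0 0 0 -1; 0 0 0 0 0 0 -1"

```text
t: 8.68
tcp_pos: [0.492, -0.0228, 0.0404]
tool_rot: [0.602, 0.799, 0.0, 0.0]
force: [-0.4, 0.2, 0.3]
finger_gap: 0.245
gripper_force: 26.7
```

```bash
python3 - <<'E'
from plan import *
from m import *
p,s=now();print(np.round(p,4),s["t"])
D=look();D.pop("top")
relays(D,[p],p[2]-.0112)
x,y=jig(-.055,.019);print(x,y,shift(p,(x,y,.0225,JA)))
E
```

```text
[ 0.492  -0.0228  0.0404  0.2795] 8.675
[np.float64(0.4920128248328152), np.float64(-0.02281238121445708), np.float64(0.04035543742173309), np.float64(0.2794881434670224)] side [ 0.4909 -0.0203  0.348 ] 0.404
0.49218666820532064 -0.024126673963133716 [-1.3 -0.2 17.9 -0.1]
```

move_arm:
  commands: "-0.7 0 4 0 0 0 -1; -0.7 0 8 0 0 0 -1; -0.7 0 12 0 0 0 -1; -0.7 0 16 0 0 0 -1; -0.7 0 18 0 0 0 -1"

```text
t: 9.4
tcp_pos: [0.4918, -0.0237, 0.022]
tool_rot: [0.602, 0.799, -0.0, -0.0]
force: [-1.6, 0.6, 19.7]
finger_gap: 0.251
gripper_force: 29.1
```

move_arm:
  commands: "0 0 0 0 0 0 -1; 0 0 0 0 0 0 -0.2; 0 0 0 0 0 0 0; 0 0 -30 0 0 0 0; 0 0 -60 0 0 0 0"

```text
t: 10.02
tcp_pos: [0.4917, -0.0236, 0.0824]
tool_rot: [0.602, 0.799, -0.0, -0.001]
force: [-1.3, 0.5, -0.4]
finger_gap: 0.501
gripper_force: 0.0
```

```bash
python3 - <<'E'
from plan import *
from m import *
D=look()
p,s=now();print(np.round(p,4),s["t"])
relays(D,[(.539,.3224),(.6343,.2427)])
D.pop("top")
relays(D,[jig(-.055,.057),jig(-.055,.019)],.011)
print(shift([.492,-.0235,.0825,.2795],(.538,.3222,.10,-.23)))
E
```

```text
[ 0.4939 -0.0241  0.0844  0.2793] 10.125
(0.539, 0.3224) top [ 0.5402  0.3235 -0.169 ] 0.117
(0.539, 0.3224) side [ 0.5377  0.3216 -0.2694] 0.054
(0.6343, 0.2427) top [0.6355 0.2433 0.4697] 0.052
(0.6343, 0.2427) side [0.6329 0.2421 0.4718] 0.066
(np.float64(0.4816303852346449), np.float64(0.012377639341502246)) side [0.4817 0.0054 0.3117] 0.311
(np.float64(0.49218666820532064), np.float64(-0.024126673963133716)) side [ 0.4856 -0.0062  0.2859] 0.257
[319.6 139.6 -17.5  29.2]
```

move_arm:
  commands: "57 25 0 0 0 6 0; 114 50 0 0 0 12 0; 171 75 0 0 0 18 0; 228 100 0 0 0 24 0; 285 124 0 0 0 29 0"

```text
t: 10.75
tcp_pos: [0.5324, 0.2864, 0.081]
tool_rot: [0.784, 0.621, -0.001, -0.0]
force: [1.0, -0.0, -0.2]
finger_gap: 0.498
gripper_force: 0.0
```

move_arm:
  commands: "27 -13 5 0 0 0 0; 27 -13 10 0 0 0 0; 27 -13 10 0 0 0 0; 27 -13 10 0 0 0 0; 27 -13 10 0 0 0 0"

```text
t: 11.38
tcp_pos: [0.5267, 0.3125, 0.0722]
tool_rot: [0.783, 0.622, 0.0, 0.0]
force: [0.9, -0.1, -0.1]
finger_gap: 0.501
gripper_force: 0.0
```

```bash
python3 - <<'E'
from plan import *
p,s=now();print(np.round(p,4),s["t"]);print(shift(p,(.539,.3224,.010,-.22)))
E
```

```text
[ 0.5267  0.3125  0.0722 -0.229 ] 11.375
[12.5  9.7 62.2 -0.5]
```

move_arm:
  commands: "12 10 0 0 0 0 0; 12.5 10 45 0 0 0 0; 12.5 10 62 0 0 0 0; 12.5 10 62 0 0 0 0; 12.5 10 62 0 0 0 -1"

```text
t: 12.0
tcp_pos: [0.5394, 0.3237, 0.011]
tool_rot: [0.783, 0.622, 0.001, 0.0]
force: [-0.8, 0.0, 0.7]
finger_gap: 0.3
gripper_force: 0.0
```

move_arm:
  commands: "0 0 0 0 0 0 -1; 0 0 0 0 0 0 -1; 0 0 0 0 0 0 -1; 0 0 -50 0 0 0 -1; 0 0 -50 0 0 0 -1"

```text
t: 12.62
tcp_pos: [0.5413, 0.3248, 0.0634]
tool_rot: [0.783, 0.622, 0.004, 0.001]
force: [0.2, -0.1, 0.0]
finger_gap: 0.248
gripper_force: 27.2
```

```bash
python3 - <<'E'
from plan import *
p,s=now();print(np.round(p,4),s["t"],s["finger_gap"]);x,y=jig(-.055,-.019);print(x,y,shift(p,(x,y+.0005,.060,JA)))
E
```

```text
[ 0.5413  0.3248  0.0634 -0.227 ] 12.625 0.24799763170101863
0.5027429511759963 -0.06063098726776968 [-383.7   49.     3.4  -29.1]
```

move_arm:
  commands: "-60 8 0 0 0 0 -1; -120 16 0 0 0 0 -1; -180 24 0 0 0 0 -1; -240 32 0 0 0 0 -1; -300 40 0 0 0 0 -1"

```text
t: 13.25
tcp_pos: [0.5094, 0.0206, 0.0595]
tool_rot: [0.783, 0.623, -0.0, -0.0]
force: [0.0, -0.8, -1.1]
finger_gap: 0.25
gripper_force: 27.2
```

move_arm:
  commands: "-40 5 0 0 0 -10 -1; -81 10.5 0 0 0 -20 -1; -81 10.5 0 0 0 -29 -1; -81 10.5 18 0 0 -29 -1; -81 10.5 18 0 0 -29 -1"

```text
t: 13.88
tcp_pos: [0.5008, -0.0587, 0.0408]
tool_rot: [0.602, 0.798, -0.001, -0.002]
force: [0.5, 0.5, -0.5]
finger_gap: 0.247
gripper_force: 27.2
```

```bash
python3 - <<'E'
from plan import *
p,s=now();print(np.round(p,4),s["t"],s["finger_gap"]);x,y=jig(-.055,-.019);print(x,y,shift(p,(x-.0003,y+.0005,.0225,JA)))
E
```

```text
[ 0.5008 -0.0587  0.0408  0.2785] 13.875 0.2466288157843029
0.5027429511759963 -0.06063098726776968 [-1.8  1.2 18.3 -0.2]
```

move_arm:
  commands: "0 0 0 0 0 0 -1; 0 0 0 0 0 0 -1; 0 0 3 0 0 0 -1; 0 0 3 0 0 0 -1; 0 0 3 0 0 0 -1"

```text
t: 14.5
tcp_pos: [0.5022, -0.0589, 0.0391]
tool_rot: [0.602, 0.799, 0.0, 0.0]
force: [-0.2, 0.0, -0.7]
finger_gap: 0.25
gripper_force: 27.2
```

```bash
python3 - <<'E'
from plan import *
from m import *
p,s=now();print(np.round(p,4),s["t"],s["finger_gap"]);x,y=jig(-.055,-.019);print(x,y,shift(p,(x-.0003,y+.0005,.0225,JA)))
E
```

```text
[ 0.5022 -0.0589  0.0391  0.2792] 14.5 0.2499117654684315
0.5027429511759963 -0.06063098726776968 [-1.2 -0.1 16.6 -0.1]
```

move_arm:
  commands: "-0.5 0 4 0 0 0 -1; -0.5 0 8 0 0 0 -1; -0.5 0 11 0 0 0 -1; -0.5 0 14 0 0 0 -1; -0.5 0 16.5 0 0 0 -1"

```text
t: 15.12
tcp_pos: [0.5022, -0.0594, 0.0223]
tool_rot: [0.602, 0.799, -0.0, -0.0]
force: [0.3, -0.4, 0.4]
finger_gap: 0.244
gripper_force: 27.2
```

move_arm:
  commands: "0 0 0 0 0 0 -1; 0 0 0 0 0 0 -0.2; 0 0 0 0 0 0 0; 0 0 -30 0 0 0 0; 0 0 -60 0 0 0 0"

```text
t: 15.75
tcp_pos: [0.5019, -0.0593, 0.0829]
tool_rot: [0.602, 0.799, -0.0, -0.001]
force: [1.1, 0.0, 0.1]
finger_gap: 0.501
gripper_force: 0.0
```

move_arm:
  commands: "60 20 0 0 0 0 0; 115 40 0 0 0 0 0; 170 60 0 0 0 0 0; 225 80 0 0 0 0 0; 270 95 0 0 0 0 0"

```text
t: 16.38
tcp_pos: [0.5192, 0.2286, 0.0827]
tool_rot: [0.601, 0.799, 0.0, 0.0]
force: [0.7, -0.1, 0.5]
finger_gap: 0.498
gripper_force: 0.0
```

```bash
python3 - <<'E'
from plan import *
from m import *
D=look()
p,s=now();print(np.round(p,4),s["t"])
relays(D,[(.6343,.2427)])
relays(D,[jig(-.055,y) for y in (.057,.019,-.019)],.011)
print(shift(p,(.6343,.2427,.075,.46)))
cv2.imwrite("pics/a6.png",np.hstack([crop(D["side"],205,165,85,90,5),crop(D["top"],225,140,85,90,4.0 and 5)])[:,:,::-1][:, :800])
E
```

```text
[0.5193 0.2308 0.0828 0.2847] 16.475
(0.6343, 0.2427) top [0.636  0.2424 0.492 ] 0.211
(0.6343, 0.2427) side [0.633  0.2421 0.4727] 0.062
(np.float64(0.4816303852346449), np.float64(0.012377639341502246)) top [0.4829 0.0103 0.2746] 0.31
(np.float64(0.4816303852346449), np.float64(0.012377639341502246)) side [ 0.4847 -0.0035  0.2717] 0.287
(np.float64(0.49218666820532064), np.float64(-0.024126673963133716)) top [ 0.494  -0.0241  0.2748] 0.499
(np.float64(0.49218666820532064), np.float64(-0.024126673963133716)) side [ 0.4905 -0.0225  0.2716] 0.485
(np.float64(0.5027429511759963), np.float64(-0.06063098726776968)) top [ 0.5048 -0.0608  0.2945] 0.363
(np.float64(0.5027429511759963), np.float64(-0.06063098726776968)) side [ 0.4957 -0.0396  0.2624] 0.309
[-20.9 113.7   7.8 -10. ]
```

View pics/a6.png

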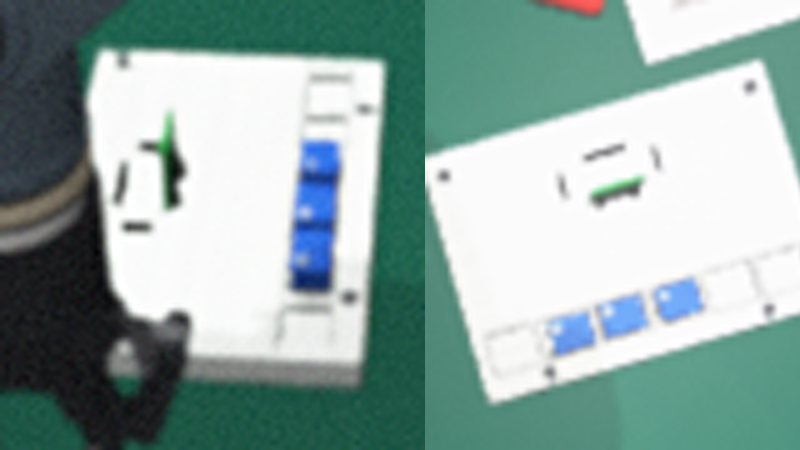

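Three relays sit in their pockets; in the top crop they are at (572,333), (623,316) and (679,300). Now the fourth.

move_arm:
  commands: "-10 57 0 0 0 -5 0; -21 114 8 0 0 -10 0; -21 114 8 0 0 -10 0; -21 114 8 0 0 -10 0; -21 114 8 0 0 -10 0"

```text
t: 17.1
tcp_pos: [0.6327, 0.2369, 0.0743]
tool_rot: [0.53, 0.848, -0.001, -0.001]
force: [0.3, -0.6, 0.4]
finger_gap: 0.5
gripper_force: 0.0
```

```bash
python3 - <<'E'
from plan import *
p,s=now();print(np.round(p,4),s["t"]);print(shift(p,(.6341,.2424,.010,.468)))
E
```

```text
[0.6327 0.2369 0.0743 0.4533] 17.1
[ 4.3  3.6 64.3 -0.8]
```

move_arm:
  commands: "4.5 3.5 20 0 0 -1 0; 4.5 3.5 64 0 0 -1 0; 4.5 3.5 64 0 0 -1 0; 4.5 3.5 64 0 0 -1 -1; 4.5 3.5 64 0 0 -1 -1"

```text
t: 17.73
tcp_pos: [0.6369, 0.2434, 0.0122]
tool_rot: [0.522, 0.853, 0.001, 0.001]
force: [0.9, 0.9, -0.0]
finger_gap: 0.249
gripper_force: 29.7
```

move_arm:
  commands: "0 0 0 0 0 0 -1; 0 0 0 0 0 0 -1; 0 0 -50 0 0 0 -1; 0 0 -80 0 0 0 -1; 0 0 -80 0 0 0 -1"

```text
t: 18.35
tcp_pos: [0.6381, 0.2436, 0.094]
tool_rot: [0.523, 0.853, 0.002, 0.003]
force: [-0.4, 0.1, -0.6]
finger_gap: 0.244
gripper_force: 29.7
```

```bash
python3 - <<'E'
from plan import *
p,s=now();print(np.round(p,4),s["t"],s["finger_gap"]);x,y=jig(-.055,-.057);print(x,y,shift(p,(x-.0005,y+.0012,.090,JA)))
E
```

```text
[0.6381 0.2436 0.094  0.4711] 18.35 0.24369510215589898
0.513299234146672 -0.09713530057240563 [-245.6 -265.8    4.    10.9]
```

move_arm:
  commands: "-40 -43 0 0 0 0 -1; -80 -86 0 0 0 0 -1; -120 -129 0 0 0 0 -1; -160 -172 0 0 0 0 -1; -200 -215 0 0 0 0 -1"

```text
t: 18.98
tcp_pos: [0.5334, -0.0341, 0.0895]
tool_rot: [0.522, 0.853, -0.0, -0.001]
force: [0.3, -0.5, -0.4]
finger_gap: 0.248
gripper_force: 29.7
```

move_arm:
  commands: "-45.5 -48.5 0 0 0 8 -1; -45.5 -48.5 25 0 0 11 -1; -45.5 -48.5 50 0 0 11 -1; -45.5 -48.5 50 0 0 11 -1; -45.5 -48.5 50 0 0 11 -1"

```text
t: 19.6
tcp_pos: [0.5123, -0.0951, 0.0405]
tool_rot: [0.602, 0.799, -0.0, -0.0]
force: [0.4, 1.8, 0.8]
finger_gap: 0.248
gripper_force: 29.7
```

move_arm:
  commands: "0 0 0 0 0 0 -1; 0 0 0 0 0 0 -1; 0 0 0 0 0 0 -1; 0 0 0 0 0 0 -1; 0 0 0 0 0 0 -1"

```text
t: 20.23
tcp_pos: [0.5124, -0.0953, 0.0406]
tool_rot: [0.602, 0.799, 0.0, 0.0]
force: [-0.2, -0.1, -0.9]
finger_gap: 0.249
gripper_force: 29.7
```

```bash
python3 - <<'E'
from plan import *
p,s=now();print(np.round(p,4),s["t"],s["finger_gap"]);x,y=jig(-.055,-.057);print(x,y,shift(p,(x-.0005,y+.0012,.0225,JA)))
E
```

```text
[ 0.5124 -0.0953  0.0406  0.2791] 20.225 0.24872594699326855
0.513299234146672 -0.09713530057240563 [-0.7  0.2 18.1 -0.1]
```

move_arm:
  commands: "-0.7 0 4 0 0 0 -1; -0.7 0 8 0 0 0 -1; -0.7 0 12 0 0 0 -1; -0.7 0 15 0 0 0 -1; -0.7 0 18 0 0 0 -1"

```text
t: 20.85
tcp_pos: [0.5126, -0.0959, 0.0223]
tool_rot: [0.602, 0.799, -0.0, -0.0]
force: [0.8, -0.6, 0.5]
finger_gap: 0.246
gripper_force: 29.9
```

move_arm:
  commands: "0 0 0 0 0 0 -1; 0 0 0 0 0 0 -0.2; 0 0 0 0 0 0 0; 0 0 -30 0 0 0 0; 0 0 -85 0 0 0 0.5"

```text
t: 21.48
tcp_pos: [0.5112, -0.0955, 0.1068]
tool_rot: [0.602, 0.799, -0.001, -0.002]
force: [0.4, 0.1, -0.3]
finger_gap: 0.698
gripper_force: 0.0
```

```bash
python3 - <<'E'
from plan import *
from m import *
p,s=now();print(np.round(p,4),s["t"]);
print(shift([.512,-.096,.1075,.28],(.6251,-.2519,.12,.048+np.pi/2)))
D=look()
for n,d in D.items(): print(n,[np.round(q,4) for q in fit([d],SINK,[.6252,-.252,.048],nongreen)])
E
```

```text
[ 0.5112 -0.0955  0.1068  0.2789] 21.475
[-181.1   65.6  -12.5  -76.7]
top [array([ 0.6268, -0.2525,  0.0402]), np.float64(0.1265)]
side [array([ 0.6243, -0.2532,  0.1053]), np.float64(0.5276)]
```

move_arm:
  commands: "-40 15 -4 0 0 -10 1; -80 29 -8 0 0 -20 1; -120 43 -12 0 0 -30 1; -160 57 -13 0 0 -40 1; -181 65.5 -13 0 0 -50 1"

```text
t: 22.2
tcp_pos: [0.6264, -0.2541, 0.12]
tool_rot: [0.206, 0.979, -0.0, 0.001]
force: [-1.0, 0.3, -0.3]
finger_gap: 1.001
gripper_force: 0.0
```

move_arm:
  commands: "0 0 0 0 0 -10 1; 0 0 0 0 0 -20 1; 0 0 0 0 0 -26.7 1; 0 0 0 0 0 -26.7 1; 0 0 0 0 0 -26.7 1"

```text
t: 22.82
tcp_pos: [0.6252, -0.2517, 0.1201]
tool_rot: [-0.023, 1.0, 0.0, -0.0]
force: [0.1, 1.2, -0.1]
finger_gap: 0.997
gripper_force: 0.0
```

```bash
python3 - <<'E'
from plan import *
from m import *
p,s=now();print(np.round(p,4),s["t"],s["finger_gap"]);print(shift(p,(.6252,-.2522,.012,.045+np.pi/2)))
D=look()
M=[]
for n,d in D.items():
    u=np.round(proj(d,[.6252,-.2522,.03])[0]).astype(int);M.append(crop(d,u[0]-30,u[1]-35,60,60,6))
cv2.imwrite("pics/b1.png",np.hstack(M)[:,:,::-1])
E
```

```text
[ 0.6252 -0.2517  0.1201  1.6161] 22.825 0.9972054612712603
[ -0.   -0.5 108.1   0. ]
```

View pics/b1.png

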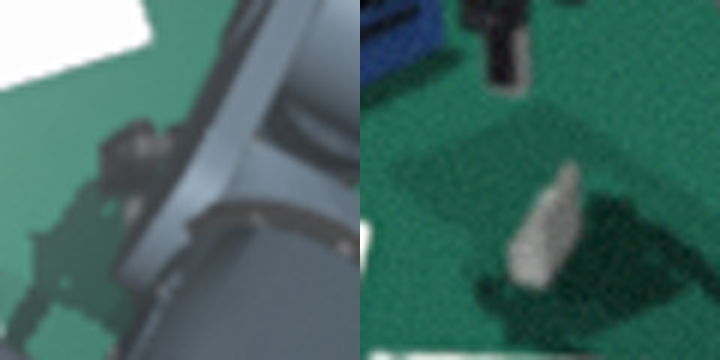

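Heat sink unmoved at right crop (545,240), with the gripper aligned above it. Going down to grip across its ends.

move_arm:
  commands: "0 -0.5 50 0 0 0 1; 0 -0.5 90 0 0 0 1; 0 -0.5 112 0 0 0 1; 0 -0.5 112 0 0 0 1; 0 -0.5 112 0 0 0 0"
  grip_force: 40

```text
t: 23.55
tcp_pos: [0.6266, -0.2531, 0.01]
tool_rot: [-0.023, 1.0, -0.001, 0.001]
force: [-0.0, -0.4, 1.2]
finger_gap: 0.819
gripper_force: 0.0
```

move_arm:
  commands: "0 0 0 0 0 0 -0.5; 0 0 0 0 0 0 -0.5; 0 0 0 0 0 0 -0.5; 0 0 0 0 0 0 -0.5; 0 0 -30 0 0 0 -0.5"

```text
t: 24.18
tcp_pos: [0.6237, -0.2514, 0.0372]
tool_rot: [-0.023, 1.0, 0.001, -0.002]
force: [-1.3, 0.6, -0.0]
finger_gap: 0.62
gripper_force: 42.5
```

```bash
python3 - <<'E'
from plan import *
p,s=now();print(np.round(p,4),s["t"],s["finger_gap"],s["gripper_force"])
x,y=jig(.0405,0);print(x,y,shift(p,(x,y,.14,JA+np.pi/2)))
E
```

```text
[ 0.6237 -0.2514  0.0372  1.6177] 24.175 0.6204197633893935 42.522064447402954
0.5892059128641515 -0.015849224728621936 [  23.4  236.9 -102.8  -13.4]
```

move_arm:
  commands: "0 0 -40 0 0 0 -0.5; 6 50 -62 0 0 0 -0.5; 12 110 -62 0 0 -4 -0.5; 18 170 -62 0 0 -9 -0.5; 25 230 -62 0 0 -13.4 -0.5"

```text
t: 24.8
tcp_pos: [0.5893, -0.0222, 0.101]
tool_rot: [-0.141, 0.99, -0.0, 0.0]
force: [0.7, 0.8, -1.1]
finger_gap: 0.623
gripper_force: 42.6
```

move_arm:
  commands: "0 8 0 0 0 0 -0.5; 0 8 0 0 0 0 -0.5; 0 8 0 0 0 0 -0.5; 0 8 0 0 0 0 -0.5; 0 8 0 0 0 0 -0.5"

```text
t: 25.42
tcp_pos: [0.5877, -0.0173, 0.1005]
tool_rot: [-0.139, 0.99, -0.0, 0.0]
force: [0.4, -0.4, -0.8]
finger_gap: 0.624
gripper_force: 42.7
```

```bash
python3 - <<'E'
from plan import *
from m import *
p,s=now();print(np.round(p,4),s["t"],s["finger_gap"],s["gripper_force"])
x,y=jig(.0405,0);print(x,y,shift(p,(x,y,.095,JA+np.pi/2)))
D=look();M=[]
for n,d in D.items():
    u=np.round(proj(d,[x,y,.06])[0]).astype(int);M.append(crop(d,u[0]-30,u[1]-30,50,60,8))
cv2.imwrite("pics/b2.png",np.hstack(M)[:,:,::-1])
E
```

```text
[ 0.5877 -0.0173  0.1005  1.8498] 25.425 0.6238634424134669 42.65028432011604
0.5892059128641515 -0.015849224728621936 [-1.9  1.   5.5 -0.1]
```

View pics/b2.png

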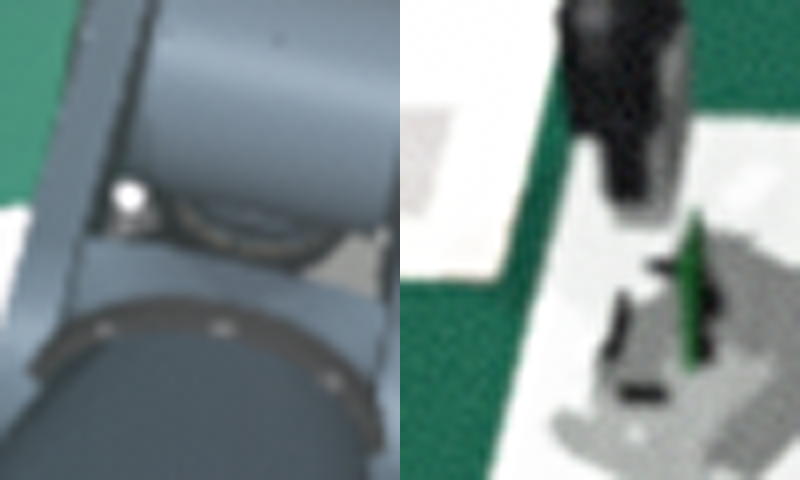

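The side crop shows the heat sink's end at (645,210), just behind the board edge at (692,290). I'll come down 3 mm farther back, then feel for the board.

move_arm:
  commands: "-5 1 0 0 0 0 -0.5; -5 1 15 0 0 0 -0.5; -5 1 30 0 0 0 -0.5; -5 1 45 0 0 0 -0.5; -5 1 60 0 0 0 -0.5"

```text
t: 26.15
tcp_pos: [0.5916, -0.0137, 0.039]
tool_rot: [-0.14, 0.99, 0.0, -0.001]
force: [-0.1, 0.3, -1.7]
finger_gap: 0.621
gripper_force: 42.7
```

move_arm:
  commands: "0 0 0 0 0 0 -0.5; 0 0 0 0 0 0 -0.5; 0 0 0 0 0 0 -0.5; 0 0 0 0 0 0 -0.5; 0 0 0 0 0 0 -0.5"

```text
t: 26.78
tcp_pos: [0.5921, -0.0138, 0.0408]
tool_rot: [-0.14, 0.99, -0.0, 0.0]
force: [-0.2, 0.0, -2.0]
finger_gap: 0.62
gripper_force: 43.4
```

```bash
cat >> plan.py <<'E'
def injig(p):
    c,s=np.cos(JA),np.sin(JA);d=np.array(p[:2])-[JX,JY];return np.round([1e3*(c*d[0]+s*d[1]),1e3*(c*d[1]-s*d[0]),1e3*p[2]],1)
def status():
    p,s=now();c,q=np.cos(JA),np.sin(JA);f=s["force"]
    print("jig mm",injig(p),"yaw-JA",round(np.degrees(p[3]-JA),1),"F jig",np.round([c*f[0]+q*f[1],c*f[1]-q*f[0],f[2]],1),"T",s["ft_torque"].round(2),"gap",round(float(s["finger_gap"]),3),"t",round(float(s["t"]),2))
    return p,s
E
python3 - <<'E'
from plan import *
from m import *
p,s=status()
d=look()["side"]
u=np.round(proj(d,[p[0],p[1],.06])[0]).astype(int)
cv2.imwrite("pics/b3.png",crop(d,u[0]-30,u[1]-30,60,60,10)[:,:,::-1])
E
```

```text
jig mm [43.9  1.1 40.8] yaw-JA 90.0 F jig [-0.1  0.1 -2. ] T [ 0.05 -0.02 -0.03] gap 0.62 t 26.77
```

View pics/b3.png

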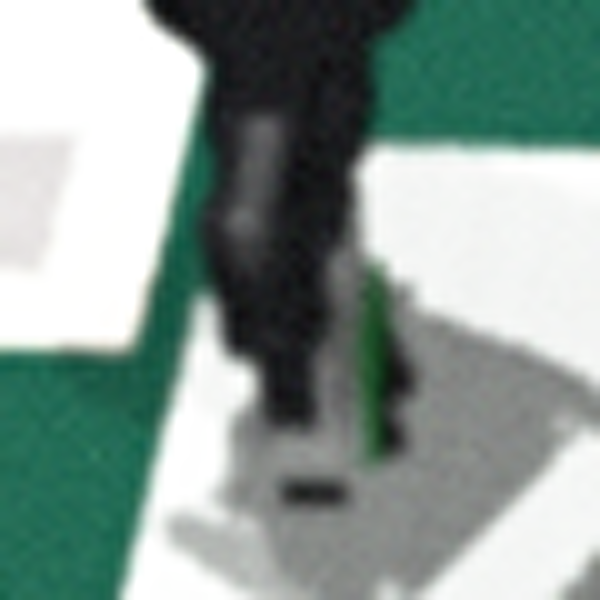

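The heat sink is behind the board, whose edge is at crop (375,360), and above the end stop at (313,493). I'll approach the board until contact.

move_arm:
  commands: "1 0 0 0 0 0 -0.5; 2 0 0 0 0 0 -0.5; 3 0 0 0 0 0 -0.5; 3 0 0 0 0 0 -0.5; 3 0 0 0 0 0 -0.5"

```text
t: 27.5
tcp_pos: [0.5891, -0.0147, 0.0406]
tool_rot: [-0.14, 0.99, -0.0, 0.0]
force: [0.0, -0.1, -1.3]
finger_gap: 0.623
gripper_force: 43.4
```

move_arm:
  commands: "0.5 0 0 0 0 0 -0.5; 1 0 0 0 0 0 -0.5; 1.5 0 0 0 0 0 -0.5; 1.5 0 0 0 0 0 -0.5; 1.5 0 0 0 0 0 -0.5"

```text
t: 28.12
tcp_pos: [0.5882, -0.0149, 0.0406]
tool_rot: [-0.14, 0.99, -0.0, 0.001]
force: [2.3, 1.6, -2.0]
finger_gap: 0.621
gripper_force: 43.3
```

```bash
python3 -c "
from plan import *
status()"
```

```text
jig mm [39.8  1.1 40.6] yaw-JA 90.0 F jig [ 2.6  0.9 -2. ] T [ 0.32 -0.35  0.  ] gap 0.621 t 28.12
```

move_arm:
  commands: "-1.7 -1 0 0 0 0 -0.5; -1.7 -1 3 0 0 0 -0.5; -1.7 -1 6 0 0 0 -0.5; -1.7 -1 9 0 0 0 -0.5; -1.7 -1 11 0 0 0 -0.5"

```text
t: 28.75
tcp_pos: [0.5893, -0.0156, 0.0305]
tool_rot: [-0.14, 0.99, 0.0, -0.0]
force: [-4.8, 0.6, 17.3]
finger_gap: 0.626
gripper_force: 45.3
```

```bash
python3 -c "
from plan import *
status()"
```

```text
jig mm [40.6  0.3 30.5] yaw-JA 90.0 F jig [-4.5  1.9 17.3] T [-0.1   0.78 -0.04] gap 0.626 t 28.75
```

Contact at z 30.5 mm matches the heat sink bottom on the jig top; on the lip it would read about 8 mm higher. Releasing.

move_arm:
  commands: "0.3 0 -0.5 0 0 0 0.45; 0.3 0 -0.5 0 0 0 0.7; 0.3 0 -0.5 0 0 0 0.8; 0.3 0 -0.5 0 0 0 0.8; 0.3 0 -0.5 0 0 0 0.8"

```text
t: 29.38
tcp_pos: [0.5893, -0.0156, 0.03]
tool_rot: [-0.14, 0.99, 0.0, -0.0]
force: [0.8, -0.8, 0.2]
finger_gap: 0.9
gripper_force: 0.0
```

move_arm:
  commands: "0 0 -30 0 0 0 0.8; 0 0 -80 0 0 0 0.8; 0 0 -110 0 0 0 0.8; 0 -60 -110 0 0 0 0.8; 0 -120 -110 0 0 0 0.8"

```text
t: 30.0
tcp_pos: [0.6233, -0.1314, 0.1411]
tool_rot: [-0.141, 0.99, -0.0, 0.001]
force: [1.1, -0.4, -1.4]
finger_gap: 0.903
gripper_force: 0.0
```

```bash
python3 - <<'E'
from plan import *
from m import *
p,s=status()
D=look();M=[]
for n,d in D.items():
    u=np.round(proj(d,[*jig(.027,0),.04])[0]).astype(int);M.append(crop(d,u[0]-25,u[1]-30,50,60,8))
    np.savez(f"pics/{n}3.npz",**d)
d=D["side"];u=np.round(proj(d,[.4208,-.2521,.07])[0]).astype(int)
cv2.imwrite("pics/b4.png",np.hstack(M)[:,:,::-1])
for n,d in D.items():
  for z0 in(.02,): print(n,proj(d,place(*jig(.039,0),JA,[[-.01,-.027,.065],[-.01,.027,.065],[-.004,.027,.065],[-.01,.027,.02]])).round(1).tolist())
print([np.round(proj(d,[*jig(.027,0),.04])[0]).astype(int)-[25,30] for d in D.values()])
E
```

```text
jig mm [  41.1 -120.5  141.1] yaw-JA 90.1 F jig [ 0.9 -0.6 -1.4] T [ 0.01 -0.06  0.01] gap 0.903 t 30.0
top [[270.9, 173.8], [254.9, 178.4], [254.4, 176.7], [254.8, 180.1]]
side [[237.8, 183.6], [235.1, 196.7], [232.9, 196.6], [236.2, 209.0]]
[array([238, 148]), array([213, 167])]
```

View pics/b4.png

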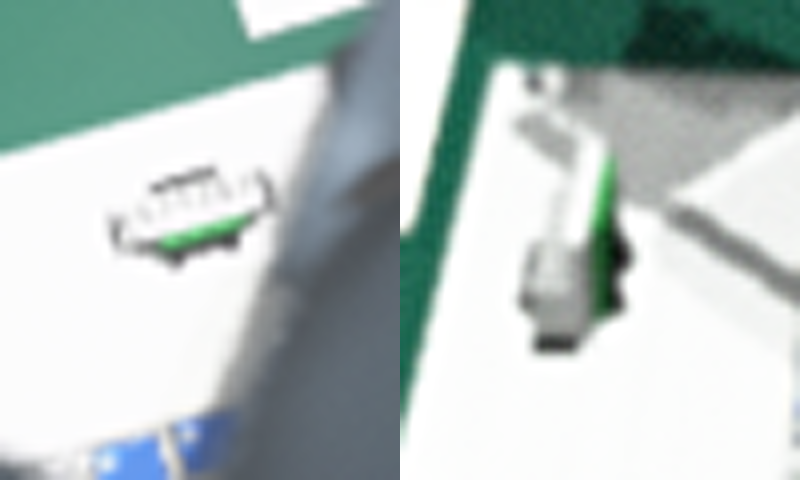

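The heat sink is in the seat: in the side crop the plate is against the green board and the near end stop is at (557,345). Now I'll locate the clamp from the first pictures.

```bash
python3 - <<'E'
from plan import *
from m import *
from scipy.optimize import brentq
s=load("side0");t=load("top0")
for nm,v in(("tail tops",133.1-.4),("pin",146-.4)):
    z=brentq(lambda z:proj(s,[.4194,-.253,z])[0][1]-v,0,.3);print(nm,z,proj(s,[.4194,-.253,z])[0])
# dark clamp silhouette in side, rows list of non-green/dark extents
I=s["image"][125:185,295:345].astype(int);g=I.sum(2)
L=cv2.resize(s["image"][122:185,295:345],None,fx=2,fy=2,interpolation=cv2.INTER_AREA)
for r in range(128,166,2):
    row=s["image"][r,298:342].astype(int);dark=np.where((row[:,1]-row[:,0]<25))[0]+298
    print(r,dark.tolist())
f=FOOT
P=place(.4219,-.2506,.19,[[x,y,z] for z in(.065,.118,.135) for x,y in((0,0),(.023,0),(-.023,0))])
print(proj(t,P).round(1).tolist())
I=t["image"]
for r in range(212,240,2): print(r,(I[r,322:350].sum(1)//3).tolist())
E
```

```text
tail tops 0.14009736521427668 [318.07055031 132.7       ]
pin 0.09548761181031534 [316.79724596 145.6       ]
128 [333, 334, 335, 336, 337, 338, 339, 340, 341]
130 [333, 334, 335, 336, 337, 338, 339, 340, 341]
132 [304, 305, 306, 307, 308, 310]
134 [301, 302, 303, 304, 305, 306, 307, 308, 309, 310, 311, 312, 313]
136 [301, 302, 303, 304, 305, 306, 307, 308, 309, 310, 311, 312, 313, 314, 325, 326]
138 [302, 303, 304, 305, 306, 307, 308, 309, 310, 311, 312, 313, 325, 326]
140 [302, 303, 304, 305, 306, 307, 308, 309, 310, 311, 312, 324, 325]
142 [304, 305, 306, 307, 308, 309, 310, 311, 312, 313, 323, 324]
144 [311, 312, 313, 314, 315, 316, 317, 318, 319, 320, 321, 322, 323]
146 [311, 312, 313, 314, 315, 316, 317, 318, 319, 320, 321, 322, 323]
148 [311, 312, 313, 314, 315, 316, 317, 318, 319, 320, 321, 322]
150 [312, 313, 314, 315, 316, 317, 318, 319, 320, 321]
152 [312, 313, 314, 315, 316, 317, 318, 319, 320, 321]
154 [313, 314, 315, 316, 317, 318, 319]
156 [313, 314, 315, 316, 317, 318, 319]
158 [313, 314, 315, 316, 317, 318]
160 [302, 303, 304, 305, 313, 314, 315, 316, 317, 318]
162 [
[... 1620 characters left out ...]
11, 117, 117, 116, 105, 98, 98, 99]
230 [123, 121, 121, 120, 98, 79, 79, 78, 78, 77, 62, 54, 51, 50, 46, 44, 43, 42, 40, 41, 51, 83, 105, 117, 133, 119, 101, 99]
232 [123, 122, 121, 120, 99, 79, 80, 78, 79, 78, 79, 79, 86, 75, 53, 48, 50, 51, 58, 66, 69, 76, 93, 110, 116, 103, 96, 98]
234 [121, 122, 123, 121, 99, 80, 77, 79, 79, 80, 91, 98, 112, 118, 110, 103, 106, 113, 117, 118, 117, 116, 117, 120, 122, 112, 101, 99]
236 [124, 122, 120, 121, 119, 108, 100, 111, 118, 118, 119, 119, 118, 122, 132, 120, 110, 109, 113, 109, 98, 92, 89, 97, 101, 100, 98, 99]
238 [114, 121, 120, 119, 122, 118, 112, 105, 106, 116, 122, 111, 94, 97, 104, 101, 101, 100, 100, 100, 101, 100, 100, 100, 98, 100, 98, 98]
```

```bash
python3 - <<'E'
from m import *
t,s=load("top3"),load("side3")
t0,s0=load("top0"),load("side0")
def C(d,u0,v0,w,h,k,pose,zt):
    im=np.ascontiguousarray(crop(d,u0,v0,w,h,k)).astype(np.uint8)
    for P,c in(([[sx*.026,sy*.012,zt+.092] for sx in(1,-1) for sy in(1,-1)],(255,0,0)),([[0,.012,zt+.045],[0,-.012,zt+.045]],(255,255,0)),([[sx*.005,sy*.025,.065] for sx in(1,-1) for sy in(1,-1)],(0,255,255))):
        for q in (proj(d,place(*pose,P))-[u0,v0]+.5)*k: cv2.circle(im,tuple(np.round(q).astype(int)),3,c,-1)
    return im
a=C(t0,318,208,34,34,12,(.4219,-.2506,.19),.049)
b=C(s0,296,126,36,42,10,(.4194,-.253,.195),.049)
M=np.zeros((420,790,3),np.uint8);M[:408,:408]=a;M[:420,420:780]=b
cv2.imwrite("pics/d1.png",M[:,:,::-1])
E
```

```text
(no output)
```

View pics/d1.png

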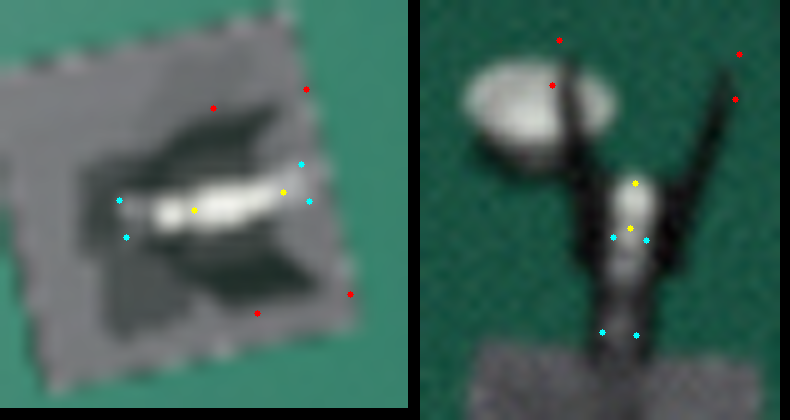

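In the overlay the tail tops lie about 2.5 px left of the predicted red points (top view) and 1.4 px low (side view). The clamp is therefore offset about +6.5 mm along the stand's y, with its tips at about z 49 mm.

move_arm:
  commands: "0 0 -15 0 0 10 1; 0 0 -30 0 0 20 1; 0 0 -45 0 0 30 1; 0 0 -60 0 0 40 1; 0 0 -60 0 0 50 1"
  grip_force: 35

```text
t: 30.72
tcp_pos: [0.623, -0.1305, 0.2014]
tool_rot: [0.294, 0.956, 0.0, 0.001]
force: [-0.2, 0.1, 0.1]
finger_gap: 1.004
gripper_force: 0.0
```

move_arm:
  commands: "0 0 0 0 0 10 1; 0 0 0 0 0 20 1; 0 0 0 0 0 30 1; 0 0 0 0 0 40 1; 0 0 0 0 0 45 1"

```text
t: 31.35
tcp_pos: [0.622, -0.1302, 0.1997]
tool_rot: [0.637, 0.771, -0.0, -0.001]
force: [0.2, 0.3, -0.0]
finger_gap: 1.0
gripper_force: 0.0
```

```bash
python3 - <<'E'
from plan import *
p,s=status();print(np.round(p,4),shift(p,(.4194,-.2454,.2,.195)))
E
```

```text
jig mm [  40.2 -118.9  199.7] yaw-JA -5.2 F jig [ 0.3  0.2 -0. ] T [ 0.04 -0.03  0.  ] gap 1.0 t 31.35
[ 0.622  -0.1302  0.1997  0.1904] [ -74.8 -220.7   -0.3   -0.3]
```

move_arm:
  commands: "-20 -55 0 0 0 0 1; -38 -110 0 0 0 0 1; -56 -165 0 0 0 0 1; -75 -221 0 0 0 -0.3 1; -75 -221 0 0 0 -0.3 1"

```text
t: 31.98
tcp_pos: [0.4167, -0.2475, 0.1999]
tool_rot: [0.635, 0.772, -0.0, -0.001]
force: [-0.0, -0.7, -0.3]
finger_gap: 0.998
gripper_force: 0.0
```

move_arm:
  commands: "0 0 0 0 0 0 1; 0 0 0 0 0 0 1; 0 0 20 0 0 0 1; 0 0 40 0 0 0 1; 0 0 40 0 0 0 1"

```text
t: 32.6
tcp_pos: [0.4203, -0.2455, 0.1589]
tool_rot: [0.633, 0.774, 0.0, -0.002]
force: [0.7, -0.2, -0.4]
finger_gap: 1.005
gripper_force: 0.0
```

```bash
python3 - <<'E'
from plan import *
from m import *
p,s=status();print(np.round(p,4),shift(p,(.4194,-.2454,.112,.195)))
D=look();d=D["side"];np.savez("pics/side4.npz",**d)
# is clamp still where it was? pixel rows of dark around tails, and fingertips
q=proj(d,p[:3])[0];print("tcp px",q)
for r in range(int(q[1])-16,int(q[1])+14,2):
    row=d["image"][r,290:350].astype(int).sum(1)//3;print(r,row[::2].tolist())
E
```

```text
jig mm [-185.6 -173.7  158.9] yaw-JA -4.6 F jig [ 0.6 -0.4 -0.4] T [ 0.01 -0.03 -0.05] gap 1.005 t 32.6
[ 0.4203 -0.2455  0.1589  0.2009] [ 0.3 -0.8 46.9  0.3]
tcp px [317.66919998 128.3280428 ]
112 [105, 106, 108, 107, 87, 29, 56, 66, 105, 115, 107, 118, 125, 155, 168, 178, 209, 206, 224, 225, 226, 220, 167, 43, 26, 28, 37, 41, 52, 181]
114 [104, 101, 94, 94, 73, 42, 104, 81, 134, 151, 179, 212, 213, 222, 223, 224, 222, 223, 221, 220, 222, 159, 155, 71, 31, 42, 102, 127, 126, 162]
116 [68, 68, 57, 47, 55, 42, 99, 65, 98, 116, 137, 160, 184, 198, 209, 212, 221, 223, 222, 223, 224, 139, 148, 92, 64, 84, 138, 141, 145, 149]
118 [63, 67, 75, 76, 60, 34, 103, 62, 63, 76, 69, 71, 74, 79, 103, 119, 139, 159, 181, 198, 199, 113, 131, 103, 60, 98, 140, 147, 142, 137]
120 [72, 73, 75, 71, 66, 53, 102, 69, 67, 70, 73, 73, 70, 73, 70, 70, 71, 73, 68, 82, 98, 64, 107, 105, 53, 107, 135, 137, 138, 137]
122 [74, 72, 74, 75, 59, 76, 107, 64, 77, 78, 70, 73, 73, 70, 71, 73, 73, 78, 78, 66, 72, 57, 86, 99, 51, 129, 156, 153, 152, 151]
124 [73, 74, 77, 75, 74, 78, 93, 64, 75, 77, 75, 74, 71, 76, 75, 7
[... 391 characters left out ...]
, 78, 74, 72, 63, 67, 70, 69, 67, 65, 69, 73, 73]
132 [74, 82, 74, 74, 69, 75, 104, 149, 155, 145, 76, 89, 75, 69, 77, 76, 72, 75, 59, 74, 72, 77, 70, 69, 74, 70, 71, 69, 68, 73]
134 [77, 72, 74, 75, 61, 106, 198, 193, 200, 197, 88, 156, 127, 71, 72, 74, 72, 63, 36, 68, 74, 74, 76, 70, 78, 77, 69, 72, 75, 73]
136 [74, 71, 72, 71, 73, 127, 182, 206, 227, 217, 74, 151, 190, 82, 69, 74, 74, 57, 34, 73, 74, 74, 70, 75, 75, 70, 72, 70, 74, 73]
138 [73, 76, 71, 72, 78, 78, 135, 200, 238, 232, 89, 122, 133, 70, 76, 76, 73, 39, 44, 74, 75, 72, 72, 75, 75, 75, 78, 76, 76, 70]
140 [71, 74, 74, 75, 71, 61, 50, 94, 133, 132, 58, 38, 71, 71, 71, 74, 70, 26, 65, 76, 78, 75, 70, 75, 76, 75, 72, 76, 71, 74]
```

The fingertips at columns about 303 and 334 straddle the tails at 310 and 326, so they are centred. Descend and squeeze.

move_arm:
  commands: "0 0 15 0 0 0 1; 0 0 32 0 0 0 1; 0 0 47 0 0 0 1; 0 0 47 0 0 0 1; 0 0 47 0 0 0 0.4"

```text
t: 33.33
tcp_pos: [0.4208, -0.2474, 0.1139]
tool_rot: [0.633, 0.774, -0.0, 0.001]
force: [0.3, 0.7, -0.1]
finger_gap: 0.817
gripper_force: 0.0
```

move_arm:
  commands: "0 0 0 0 0 0 0.1; 0 0 0 0 0 0 -0.2; 0 0 0 0 0 0 -0.6; 0 0 0 0 0 0 -0.6; 0 0 0 0 0 0 -0.6"

```text
t: 33.95
tcp_pos: [0.4201, -0.247, 0.113]
tool_rot: [0.633, 0.774, 0.0, -0.0]
force: [0.5, -0.4, -1.1]
finger_gap: 0.368
gripper_force: 38.7
```

```bash
python3 - <<'E'
from plan import *
p,s=status();print(np.round(p,4),s["gripper_force"])
E
```

```text
jig mm [-186.2 -175.1  113. ] yaw-JA -4.7 F jig [ 0.4 -0.5 -1.1] T [-0.02  0.02  0.03] gap 0.368 t 33.95
[ 0.4201 -0.247   0.113   0.1988] 38.731316328048706
```

move_arm:
  commands: "0 0 -10 0 0 0 -0.6; 0 0 -25 0 0 0 -0.6; 0 0 -45 0 0 0 -0.6; 0 0 -60 0 0 0 -0.6; 0 0 -60 0 0 0 -0.6"

```text
t: 34.58
tcp_pos: [0.4208, -0.2477, 0.1746]
tool_rot: [0.633, 0.774, -0.0, 0.002]
force: [0.8, 0.1, -1.3]
finger_gap: 0.364
gripper_force: 38.7
```

```bash
python3 - <<'E'
from plan import *
from m import *
p,s=status();print(np.round(p,4),s["gripper_force"])
x,y=jig(.0305,0);print(shift(p,(x,y,.173,JA)))
D=look()
for r in range(118,166,3):
    row=D["side"]["image"][r,296:340].astype(int).sum(1)//3;print(r,row[::2].tolist())
E
```

```text
jig mm [-185.6 -175.9  174.6] yaw-JA -4.7 F jig [ 0.8 -0.1 -1.3] T [-0.    0.01  0.01] gap 0.364 t 34.58
[ 0.4208 -0.2477  0.1746  0.1988] 38.73320817947388
[193.2 200.9   1.6  -4.7]
118 [79, 77, 72, 76, 70, 70, 64, 46, 97, 41, 78, 94, 116, 137, 77, 97, 64, 116, 111, 156, 160, 139]
121 [78, 73, 72, 72, 74, 72, 62, 60, 106, 39, 73, 72, 73, 75, 42, 104, 49, 56, 50, 147, 163, 137]
124 [74, 73, 73, 73, 72, 75, 68, 82, 82, 41, 75, 70, 77, 72, 50, 103, 78, 66, 48, 92, 111, 117]
127 [72, 77, 71, 74, 76, 68, 70, 74, 63, 27, 39, 79, 59, 38, 38, 75, 71, 67, 59, 70, 82, 78]
130 [69, 77, 75, 74, 73, 69, 75, 77, 47, 17, 37, 98, 51, 8, 40, 73, 75, 77, 66, 62, 70, 66]
133 [75, 67, 82, 158, 198, 187, 190, 196, 90, 14, 57, 110, 50, 13, 40, 75, 73, 72, 74, 73, 76, 70]
136 [72, 71, 126, 181, 206, 227, 230, 203, 102, 19, 74, 91, 51, 17, 47, 69, 69, 76, 71, 72, 74, 75]
139 [72, 73, 67, 82, 157, 200, 202, 185, 104, 35, 76, 76, 56, 25, 66, 72, 77, 74, 73, 74, 77, 75]
142 [72, 74, 67, 45, 38, 64, 71, 42, 22, 58, 77, 78, 69, 21, 65, 72, 72, 74, 77, 73, 74, 68]
145 [72, 70, 73, 71, 64, 60, 58, 52, 34, 64, 72, 74, 64, 23, 72, 74, 70, 69, 71, 68, 74, 72]
148 [58, 62, 60, 63, 63, 61, 60, 57, 62, 62, 66, 69, 77, 68, 71, 69, 74, 77, 73, 73, 72, 70]
151 [64, 64, 68, 60, 55, 64, 64, 64, 61, 75, 116, 82, 68, 74, 69, 74, 78, 76, 74, 75, 74, 76]
154 [61, 66, 64, 62, 65, 64, 56, 62, 62, 65, 72, 67, 65, 65, 75, 69, 69, 70, 71, 75, 76, 81]
157 [67, 61, 70, 68, 64, 66, 61, 64, 62, 68, 71, 71, 64, 62, 62, 64, 73, 67, 75, 71, 75, 76]
160 [64, 64, 63, 76, 89, 81, 81, 72, 81, 75, 72, 67, 65, 61, 69, 61, 59, 69, 70, 73, 68, 76]
163 [63, 64, 66, 96, 94, 94, 93, 90, 93, 77, 79, 90, 94, 90, 105, 99, 93, 75, 65, 72, 72, 75]
```

move_arm:
  commands: "38 40 0 0 0 -2 -0.6; 77 80 0 0 0 -4 -0.6; 116 120 0 0 0 -4.7 -0.6; 155 161 0 0 0 -4.7 -0.6; 193 201 0 0 0 -4.7 -0.6"

```text
t: 35.3
tcp_pos: [0.5793, -0.0164, 0.172]
tool_rot: [0.601, 0.799, -0.0, -0.001]
force: [-0.0, -0.0, -1.5]
finger_gap: 0.364
gripper_force: 38.8
```

move_arm:
  commands: "0 0 0 0 0 0 -0.6; 0 0 10 0 0 0 -0.6; 0 0 20 0 0 0 -0.6; 0 0 20 0 0 0 -0.6; 0 0 20 0 0 0 -0.6"

```text
t: 35.92
tcp_pos: [0.5787, -0.019, 0.1529]
tool_rot: [0.602, 0.799, -0.0, -0.0]
force: [-0.1, -0.6, -1.3]
finger_gap: 0.364
gripper_force: 38.7
```

```bash
python3 - <<'E'
from plan import *
from m import *
from scipy.optimize import brentq
p,s=status();print(np.round(p,4),s["gripper_force"])
d=load("side4")
q=place(.4193,-.2480,.199,[[0,.0135,0]])[0]
print("tip z - tcp",[brentq(lambda z:proj(d,[q[0],q[1],z])[0][1]-v,0,.3)-.1746 for v in(145.5,147)])
d=look()["side"]
for y in(.018,-.018): print("board top",proj(d,[*(np.array(jig(.027,y))-[.0015,.0005]),.065])[0].round(1))
print("tips pred",proj(d,[*(np.array(p[:2])-[.0015,.0005]+.0135*np.array([-.278,.961])),p[2]-.062])[0].round(1))
u=np.round(proj(d,[p[0],p[1],.09])[0]).astype(int);print(u)
for r in range(u[1]-24,u[1]+26,3):
    row=d["image"][r,u[0]-24:u[0]+24].astype(int);print(r,(row.sum(1)//3)[::2].tolist())
E
```

```text
jig mm [ 2.960e+01 -1.000e-01  1.529e+02] yaw-JA -0.1 F jig [-0.3 -0.5 -1.3] T [-0.03  0.02 -0.03] gap 0.364 t 35.92
[ 0.5787 -0.019   0.1529  0.2793] 38.72262239456177
tip z - tcp [-0.06648098077547021, -0.07172013735583008]
board top [236.9 194.5]
board top [238.7 185.8]
tips pred [235.6 185.9]
[236 183]
159 [254, 254, 254, 254, 255, 238, 66, 107, 18, 40, 75, 70, 74, 50, 69, 99, 27, 59, 70, 64, 66, 72, 75, 69]
162 [254, 254, 254, 254, 255, 188, 50, 103, 30, 36, 69, 74, 67, 42, 66, 110, 32, 57, 72, 72, 73, 70, 70, 69]
165 [254, 254, 254, 254, 255, 107, 77, 101, 33, 22, 69, 73, 71, 54, 53, 104, 66, 70, 70, 68, 69, 68, 70, 74]
168 [254, 254, 254, 255, 244, 75, 69, 73, 37, 13, 24, 63, 70, 16, 11, 52, 67, 69, 71, 73, 73, 68, 70, 69]
171 [254, 254, 254, 255, 174, 63, 70, 67, 45, 12, 23, 85, 54, 19, 11, 29, 72, 70, 74, 70, 70, 71, 73, 71]
174 [254, 254, 255, 255, 96, 60, 86, 119, 64, 12, 40, 124, 75, 13, 13, 32, 81, 82, 74, 74, 71, 70, 70, 69]
177 [254, 254, 255, 224, 63, 69, 168, 241, 140, 33, 69, 177, 187, 67, 15, 155, 242, 239, 236, 234, 237, 237, 236, 237]
180 [254, 254, 255, 143, 63,
[... 480 characters left out ...]
159, 240, 237, 237, 236, 232, 200, 177, 133, 57, 195, 240, 237, 235, 222, 225, 237, 238, 238, 238]
195 [204, 117, 49, 75, 226, 244, 240, 238, 237, 218, 157, 164, 110, 45, 117, 240, 235, 139, 121, 123, 122, 136, 171, 215]
198 [67, 70, 61, 121, 252, 251, 250, 251, 223, 131, 154, 149, 99, 42, 16, 89, 127, 121, 126, 127, 124, 120, 122, 123]
201 [70, 72, 70, 201, 249, 247, 247, 248, 166, 153, 155, 152, 108, 43, 62, 119, 136, 124, 124, 126, 124, 133, 171, 155]
204 [74, 67, 99, 250, 211, 169, 169, 151, 82, 144, 150, 148, 115, 54, 42, 150, 170, 165, 160, 140, 137, 128, 122, 128]
207 [74, 65, 161, 244, 200, 221, 225, 207, 205, 147, 144, 145, 129, 122, 153, 169, 170, 170, 173, 168, 169, 169, 163, 165]
```

move_arm:
  commands: "0 0.7 7 0 0 0 -0.6; 0 0.7 14 0 0 0 -0.6; 0 0.7 20 0 0 0 -0.6; 0 0.7 26 0 0 0 -0.6; 0 0.7 30 0 0 0 -0.6"

```text
t: 36.65
tcp_pos: [0.5795, -0.0178, 0.1225]
tool_rot: [0.601, 0.799, -0.0, -0.0]
force: [0.0, 0.6, -0.6]
finger_gap: 0.363
gripper_force: 38.7
```

```bash
python3 -c "
from plan import *
status()"
```

```text
jig mm [ 30.6   0.8 122.5] yaw-JA -0.0 F jig [ 0.2  0.6 -0.6] T [-0.02 -0.03 -0.04] gap 0.363 t 36.65
```

move_arm:
  commands: "0 0 2 0 0 0 -0.6; 0 0 4 0 0 0 -0.6; 0 0 6 0 0 0 -0.6; 0 0 6 0 0 0 -0.6; 0 0 6 0 0 0 -0.6"

```text
t: 37.28
tcp_pos: [0.5798, -0.018, 0.1172]
tool_rot: [0.601, 0.799, 0.0, 0.0]
force: [-0.1, 0.5, -0.9]
finger_gap: 0.364
gripper_force: 38.7
```

```bash
python3 -c "
from plan import *
status()"
```

```text
jig mm [ 30.9   0.6 117.2] yaw-JA -0.0 F jig [ 0.1  0.5 -0.9] T [ 0.02 -0.01  0.02] gap 0.364 t 37.27
```

move_arm:
  commands: "0 0 0 0 0 0 -0.2; 0 0 0 0 0 0 -0.1; 0 0 0 0 0 0 0; 0 0 0 0 0 0 0.2; 0 0 0 0 0 0 0.5"

```text
t: 37.9
tcp_pos: [0.5798, -0.018, 0.1172]
tool_rot: [0.601, 0.799, 0.0, 0.0]
force: [0.1, -1.0, -0.1]
finger_gap: 0.751
gripper_force: 0.0
```

move_arm:
  commands: "0 0 0 0 0 0 0.8; 0 0 0 0 0 0 1; 0 0 0 0 0 0 1; 0 0 -20 0 0 0 1; 0 0 -50 0 0 0 1"

```text
t: 38.52
tcp_pos: [0.5789, -0.0178, 0.1666]
tool_rot: [0.601, 0.799, -0.001, -0.001]
force: [0.8, -0.3, 0.2]
finger_gap: 1.002
gripper_force: 0.0
```

move_arm:
  commands: "0 0 -40 0 0 0 1; -55 0 -60 0 0 0 1; -110 0 -60 0 0 0 1; -165 0 -60 0 0 0 1; -200 0 -60 0 0 0 1"

```text
t: 39.15
tcp_pos: [0.6355, -0.2129, 0.2271]
tool_rot: [0.602, 0.799, -0.0, 0.0]
force: [0.4, -0.5, 0.5]
finger_gap: 0.998
gripper_force: 0.0
```

```bash
python3 - <<'E'
from plan import *
from m import *
status()
D=look()
for n,d in D.items(): np.savez(f"pics/{n}5.npz",**d)
relays({"top":D["top"]},[jig(-.055,y) for y in (.057,.019,-.019,-.057)],.011)
d=D["side"]
for r in range(150,216,3):
    row=d["image"][r,208:264].astype(int);print(r,(row.sum(1)//3)[::2].tolist())
zs=(.05,.065,.095,.142)
print([proj(d,[*(np.array(jig(.030,0))-[.0015,.0005]),z])[0].round(1).tolist() for z in zs])
E
```

```text
jig mm [  30.3 -202.2  227.1] yaw-JA -0.1 F jig [ 0.2 -0.6  0.5] T [-0.02 -0.01 -0.01] gap 0.998 t 39.15
(np.float64(0.4816303852346449), np.float64(0.012377639341502246)) top [0.4829 0.0102 0.2641] 0.313
(np.float64(0.49218666820532064), np.float64(-0.024126673963133716)) top [ 0.4941 -0.0241  0.2758] 0.499
(np.float64(0.5027429511759963), np.float64(-0.06063098726776968)) top [ 0.5049 -0.0609  0.315 ] 0.477
(np.float64(0.513299234146672), np.float64(-0.09713530057240563)) top [ 0.5152 -0.0953  0.2906] 0.394
150 [75, 71, 74, 69, 70, 74, 65, 61, 58, 61, 61, 63, 66, 67, 62, 65, 65, 66, 62, 64, 64, 66, 67, 64, 69, 66, 63, 63]
153 [251, 250, 247, 240, 241, 240, 238, 235, 136, 55, 62, 61, 62, 63, 62, 69, 66, 63, 62, 61, 67, 65, 64, 60, 62, 63, 63, 64]
156 [254, 254, 254, 255, 255, 254, 254, 255, 157, 71, 69, 73, 66, 61, 59, 65, 63, 60, 74, 73, 77, 70, 74, 63, 57, 70, 60, 64]
159 [254, 254, 254, 254, 254, 254, 255, 255, 85, 72, 76, 74, 75, 68, 74, 61, 64, 65, 65, 70, 65, 62, 64, 61, 59, 59, 39, 37]
162 [254, 254, 254, 254, 254, 255, 255, 199, 65, 72, 70, 75, 71, 78, 72, 76, 68, 67, 65, 50
[... 1719 characters left out ...]
, 166, 120, 51, 70, 228, 252, 251, 252, 252, 251, 252, 252, 252, 252, 253]
204 [76, 77, 74, 76, 105, 255, 253, 252, 253, 252, 113, 143, 162, 159, 133, 51, 42, 164, 177, 174, 196, 251, 252, 252, 252, 252, 253, 251]
207 [74, 72, 76, 71, 169, 255, 253, 252, 252, 253, 254, 182, 153, 151, 139, 146, 219, 199, 187, 184, 211, 252, 252, 252, 252, 252, 252, 247]
210 [75, 74, 72, 75, 230, 254, 253, 252, 252, 253, 250, 92, 79, 101, 241, 253, 253, 252, 252, 253, 252, 252, 252, 252, 252, 252, 252, 239]
213 [74, 74, 71, 116, 255, 253, 253, 252, 252, 253, 253, 254, 254, 254, 252, 252, 253, 252, 251, 252, 252, 252, 252, 252, 252, 252, 252, 235]
[[237.0, 194.2], [236.7, 190.0], [236.1, 181.5], [235.0, 167.4]]
```

```bash
python3 - <<'E'
from plan import *
from m import *
d=load("side5");s0=load("side0")
b=np.array([.0015,.0005,0])
for z in(.046,.050,.054,.058):
  P=lambda x,y,z:place(*jig(x,y),JA,[[0,0,z]])[0]-b
  print(z,"plate jaw near corner in/out",proj(d,P(.0355,.0125,z))[0].round(1),proj(d,P(.0405,.0125,z))[0].round(1),"front jaw",proj(d,P(.0245,.0125,z))[0].round(1),proj(d,P(.0195,.0125,z))[0].round(1),"tail far",proj(d,P(.030,-.0115,z+.092))[0].round(1),"near",proj(d,P(.030,.0125,z+.092))[0].round(1))
I=d["image"]
print("R-G cols 226..246, gray")
for r in range(184,200): print(r,(I[r,226:248].astype(int).sum(1)//3).tolist())
for r in range(161,172): print(r,I[r,222:232].astype(int).sum(1).tolist())
E
```

```text
0.046 plate jaw near corner in/out [234.5 198.2] [232.7 198.2] front jaw [238.5 198.4] [240.4 198.5] tail far [235.7 165.9] near [234.4 171.6]
0.05 plate jaw near corner in/out [234.4 197.1] [232.6 197.1] front jaw [238.4 197.3] [240.3 197.4] tail far [235.6 164.7] near [234.3 170.3]
0.054 plate jaw near corner in/out [234.3 196. ] [232.5 196. ] front jaw [238.4 196.2] [240.2 196.3] tail far [235.5 163.4] near [234.2 169.1]
0.058 plate jaw near corner in/out [234.2 194.9] [232.4 194.9] front jaw [238.3 195.1] [240.1 195.2] tail far [235.4 162.2] near [234.1 167.8]
R-G cols 226..246, gray
184 [252, 255, 252, 168, 44, 1, 31, 109, 191, 213, 185, 112, 35, 11, 16, 48, 166, 247, 255, 253, 252, 251]
185 [252, 255, 254, 182, 60, 5, 31, 97, 161, 180, 162, 107, 53, 12, 8, 64, 185, 253, 254, 253, 252, 252]
186 [252, 254, 254, 190, 79, 27, 24, 64, 114, 155, 174, 150, 77, 10, 22, 79, 205, 255, 255, 252, 252, 252]
187 [252, 253, 253, 217, 140, 92, 50, 32, 76, 156, 210, 192, 97, 19, 40, 124, 226, 255, 253, 253, 252, 252]
188 [252, 253, 252, 245, 226, 194, 110, 32, 43, 146, 206, 179, 91, 27, 79, 183
[... 1139 characters left out ...]
 [251, 241, 190, 125, 141, 156, 155, 149, 151, 144, 117, 80, 46, 14, 19, 76, 181, 249, 253, 252, 251, 251]
161 [692, 348, 230, 215, 229, 231, 239, 228, 219, 233]
162 [599, 265, 196, 228, 216, 221, 210, 224, 225, 213]
163 [526, 239, 210, 213, 217, 224, 228, 205, 199, 198]
164 [445, 227, 215, 224, 197, 214, 205, 216, 172, 159]
165 [357, 221, 232, 201, 162, 153, 199, 183, 143, 115]
166 [267, 197, 206, 204, 135, 125, 168, 154, 131, 105]
167 [254, 213, 222, 157, 113, 81, 122, 130, 142, 112]
168 [230, 216, 201, 149, 92, 54, 94, 120, 167, 148]
169 [234, 201, 204, 144, 73, 58, 109, 162, 209, 209]
170 [219, 202, 199, 130, 52, 41, 102, 165, 217, 235]
171 [223, 212, 197, 119, 67, 34, 79, 142, 199, 220]
```

The jaw-tip row (about 194) leaves the clip depth uncertain at 4–14 mm. I'll regrip and set the clamp a bit deeper, watching the force.

```bash
python3 -c "
from plan import *
p,s=status()
x,y=jig(.0309,.0006);print(shift(p,(x,y,.227,JA)))"
```

```text
jig mm [  30.2 -204.   226.8] yaw-JA -0.3 F jig [0.  0.  0.3] T [ 0.    0.05 -0.04] gap 1.002 t 39.25
[ 2.046e+02 -3.000e-01 -2.000e-01 -3.000e-01]
```

move_arm:
  commands: "55 0 0 0 0 0 1; 110 0 0 0 0 0 1; 165 0 0 0 0 0 1; 200 0 0 0 0 0 1; 200 0 0 0 0 0 1"

```text
t: 39.88
tcp_pos: [0.5778, -0.0143, 0.2271]
tool_rot: [0.599, 0.8, -0.0, -0.001]
force: [0.5, -0.3, 0.0]
finger_gap: 1.0
gripper_force: 0.0
```

move_arm:
  commands: "0 0 0 0 0 0 1; 0 0 0 0 0 0 1; 0 0 25 0 0 0 1; 0 0 50 0 0 0 1; 0 0 60 0 0 0 1"

```text
t: 40.5
tcp_pos: [0.5791, -0.0189, 0.1655]
tool_rot: [0.602, 0.799, -0.001, -0.001]
force: [-0.5, 0.5, -1.2]
finger_gap: 1.001
gripper_force: 0.0
```

```bash
python3 -c "
from plan import *
status()"
```

```text
jig mm [ 3.000e+01 -1.000e-01  1.655e+02] yaw-JA -0.1 F jig [-0.3  0.6 -1.2] T [-0.02 -0.04 -0.01] gap 1.001 t 40.5
```

move_arm:
  commands: "0 0.5 15 0 0 0 1; 0 0.5 35 0 0 0 1; 0 0.5 50 0 0 0 1; 0 0.5 50 0 0 0 1; 0 0.5 50 0 0 0 0.4"

```text
t: 41.12
tcp_pos: [0.5807, -0.018, 0.1175]
tool_rot: [0.601, 0.799, 0.0, 0.001]
force: [-0.2, 0.2, -1.2]
finger_gap: 0.817
gripper_force: 0.0
```

move_arm:
  commands: "0 0 0 0 0 0 0.1; 0 0 0 0 0 0 -0.2; 0 0 0 0 0 0 -0.6; 0 0 0 0 0 0 -0.6; 0 0 0 0 0 0 -0.6"

```text
t: 41.75
tcp_pos: [0.5802, -0.0178, 0.1171]
tool_rot: [0.601, 0.799, -0.0, 0.0]
force: [0.7, -0.0, -1.5]
finger_gap: 0.366
gripper_force: 38.4
```

move_arm:
  commands: "0 0 1 0 0 0 -0.6; 0 0 2 0 0 0 -0.6; 0 0 3 0 0 0 -0.6; 0 0 3 0 0 0 -0.6; 0 0 3 0 0 0 -0.6"

```text
t: 42.38
tcp_pos: [0.5802, -0.0178, 0.1141]
tool_rot: [0.601, 0.799, -0.0, -0.0]
force: [1.0, 0.4, -1.1]
finger_gap: 0.368
gripper_force: 38.5
```

```bash
python3 -c "
from plan import *
status()"
```

```text
jig mm [ 31.3   0.6 114.1] yaw-JA -0.0 F jig [ 1.1  0.1 -1.1] T [ 0.01 -0.01  0.  ] gap 0.368 t 42.38
```

No contact at -3 mm; two and then four more millimetres with force checks.

move_arm:
  commands: "0 0 0.7 0 0 0 -0.6; 0 0 1.4 0 0 0 -0.6; 0 0 2 0 0 0 -0.6; 0 0 2 0 0 0 -0.6; 0 0 2 0 0 0 -0.6"

```text
t: 43.0
tcp_pos: [0.5806, -0.018, 0.1137]
tool_rot: [0.601, 0.799, 0.0, 0.001]
force: [-2.1, -0.1, 9.4]
finger_gap: 0.363
gripper_force: 39.8
```

move_arm:
  commands: "0 0 0.7 0 0 0 -0.6; 0 0 1.4 0 0 0 -0.6; 0 0 2 0 0 0 -0.6; 0 0 2 0 0 0 -0.6; 0 0 2 0 0 0 -0.6"

```text
t: 43.62
tcp_pos: [0.5816, -0.018, 0.1136]
tool_rot: [0.601, 0.799, 0.001, 0.002]
force: [-3.7, 1.0, 18.8]
finger_gap: 0.366
gripper_force: 40.7
```

```bash
python3 -c "
from plan import *
status()"
```

```text
jig mm [ 32.6   0.  113.6] yaw-JA -0.0 F jig [-3.2  2.  18.8] T [0.2  0.68 0.02] gap 0.366 t 43.62
```

Contact at TCP z 114 mm puts the tips on the fin tops at 44 mm, so the earlier depth was about 18 mm and fine. I'll go back up to that height and release.

move_arm:
  commands: "0 0 -2 0 0 0 -0.6; 0 0 -4 0 0 0 -0.6; 0 -0.5 -6.5 0 0 0 -0.6; 0 -0.5 -6.5 0 0 0 -0.6; 0 -0.5 -6.5 0 0 0 -0.6"

```text
t: 44.25
tcp_pos: [0.5796, -0.018, 0.1162]
tool_rot: [0.601, 0.799, -0.0, -0.0]
force: [1.3, -1.0, 0.0]
finger_gap: 0.371
gripper_force: 38.5
```

```bash
python3 -c "
from plan import *
status()"
```

```text
jig mm [ 30.7   0.6 116.2] yaw-JA -0.0 F jig [ 1.  -1.4  0. ] T [0.02 0.02 0.01] gap 0.371 t 44.25
```

move_arm:
  commands: "0 0 0 0 0 0 -0.2; 0 0 0 0 0 0 -0.1; 0 0 0 0 0 0 0; 0 0 0 0 0 0 0.2; 0 0 0 0 0 0 0.5"

```text
t: 44.88
tcp_pos: [0.5798, -0.018, 0.1167]
tool_rot: [0.601, 0.799, 0.0, 0.0]
force: [0.6, -0.6, 0.7]
finger_gap: 0.75
gripper_force: 0.0
```

move_arm:
  commands: "0 0 0 0 0 0 0.8; 0 0 0 0 0 0 1; 0 0 0 0 0 0 1; 0 0 -20 0 0 0 1; 0 0 -50 0 0 0 1"

```text
t: 45.5
tcp_pos: [0.5788, -0.0178, 0.1661]
tool_rot: [0.601, 0.799, -0.001, -0.001]
force: [0.5, -0.2, 0.6]
finger_gap: 1.003
gripper_force: 0.0
```

move_arm:
  commands: "0 0 -40 0 0 0 1; -55 0 -60 0 0 0 1; -110 0 -60 0 0 0 1; -165 0 -60 0 0 0 1; -200 0 -60 0 0 0 1"

```text
t: 46.12
tcp_pos: [0.6356, -0.2129, 0.2266]
tool_rot: [0.602, 0.799, -0.0, 0.001]
force: [-0.8, 0.4, -0.1]
finger_gap: 0.999
gripper_force: 0.0
```

```bash
python3 - <<'E'
from plan import *
from m import *
status()
D=look();d=D["side"];o=load("side5")
I=d["image"].astype(int)
for r in range(162,200,3): print(r,(I[r,222:248].sum(1)//3).tolist())
print("diff jig region vs before",np.abs(I-o["image"].astype(int))[160:200,222:248].mean())
o=load("top5")
relays({"top":D["top"]},[jig(-.055,y) for y in (.057,-.057)],.011)
print(blue(D["top"]["image"]).sum(),[tuple(np.round(c).astype(int)) for c in cv2.connectedComponentsWithStats(blue(D["top"]["image"][130:260,140:310]).astype(np.uint8))[3]+[140,130]])
E
```

```text
jig mm [  30.3 -202.2  226.6] yaw-JA -0.1 F jig [-0.6  0.6 -0.1] T [-0.   -0.04  0.04] gap 0.999 t 46.12
162 [204, 93, 71, 75, 71, 72, 74, 69, 79, 74, 75, 71, 82, 72, 76, 74, 75, 72, 74, 71, 69, 68, 63, 55, 53, 42]
165 [116, 70, 71, 75, 59, 62, 68, 63, 45, 42, 43, 38, 32, 36, 36, 37, 34, 40, 38, 40, 42, 35, 38, 46, 34, 34]
168 [75, 73, 70, 54, 38, 25, 41, 53, 58, 49, 50, 55, 55, 51, 51, 55, 50, 46, 37, 37, 45, 42, 36, 38, 43, 37]
171 [68, 71, 62, 39, 19, 14, 24, 53, 67, 74, 75, 73, 70, 63, 51, 44, 38, 36, 40, 40, 38, 33, 36, 43, 41, 37]
174 [76, 71, 95, 100, 71, 25, 7, 21, 70, 107, 120, 120, 110, 103, 102, 98, 93, 86, 79, 57, 34, 39, 65, 70, 64, 48]
177 [74, 109, 200, 252, 239, 138, 37, 19, 79, 145, 190, 212, 242, 255, 255, 255, 251, 239, 206, 154, 135, 217, 255, 255, 255, 255]
180 [96, 184, 248, 255, 255, 228, 124, 31, 19, 30, 38, 85, 168, 229, 243, 208, 120, 39, 24, 43, 140, 242, 255, 253, 252, 253]
183 [156, 242, 254, 253, 253, 255, 231, 124, 33, 18, 32, 88, 160, 188, 177, 119, 44, 24, 22, 36, 127, 236, 255, 253, 252, 252]
186 [223, 254, 253, 252, 252, 254, 253, 190, 69, 14, 15, 6
[... 334 characters left out ...]
253, 252, 252, 252, 251, 248, 247, 247, 248, 211, 138, 134, 202, 216, 162, 95, 38, 38, 134, 233, 254, 250, 249, 250, 251, 251]
198 [252, 252, 252, 252, 252, 245, 205, 147, 136, 145, 130, 127, 161, 163, 126, 78, 36, 25, 22, 84, 181, 247, 254, 252, 251, 252]
diff jig region vs before 5.240384615384615
(np.float64(0.4816303852346449), np.float64(0.012377639341502246)) top [0.4829 0.0102 0.2641] 0.314
(np.float64(0.513299234146672), np.float64(-0.09713530057240563)) top [ 0.5153 -0.0955  0.3072] 0.398
5536 [(np.int64(224), np.int64(194)), (np.int64(285), np.int64(196)), (np.int64(275), np.int64(199)), (np.int64(264), np.int64(203)), (np.int64(260), np.int64(201)), (np.int64(254), np.int64(206))]
```

```bash
python3 -c "
from station import ticket
print(ticket.sign_off())"
```

```text
the job is handed in; nothing more can be done
None
```

I handed the job in at about 46 s of robot time, but sign-off returned no verdict. All four relays are in pockets and the heat sink is in its seat against the board. The clamp is clipped over the board's middle, about 18 mm deep judging by where its tips touched the fins, with its pinch force not measured.

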